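# Swap the battery pack of the bench recorder

## Task

The battery pack in the recorder is flat: press it down against its stop so that the catch lets go and it pops up, take it out and stand it in the empty pocket of the charger. Then slide the charged pack from the charger's other pocket into the recorder's bay and press it down to the stop, so that the catch holds it down when you let go. Go by feel, for 15 to 20 N on the firm stop is enough and much more could break the catch, and leave the two rollers and the tape measure where they are.

Things in the scene. Friction and masses are not known exactly. Their poses are not given: they have to be found in the camera images.
- recorder: Bench instrument, grey case, black end cheeks, 148 mm deep (x), 152 wide (y), flat top 92 mm above the bench (cheeks 3 mm prouder), dark screen on the sloping front (-x); fixed. Origin on the bench below the middle of the battery bay; z up. A pack resting on the bay's raised carriage stands 44 mm above the case top; caught, about 24 mm, and two jaws hold its grooves: it cannot be pulled out.
- bay_mouth (a point): Middle of the bay's mouth, 92 mm above the bench. The bay is an upright shaft 32.4 mm (recorder x) by 48.4 mm (y) with a push-push catch on a spring carriage. Pressed to the firm stop and let go, a released pack stays caught, a caught one rises released. The stop lies 8 to 22 mm below the caught height, differently in each recorder; a press that ends 3 mm or more short of it changes nothing.
- catch (a joint): Depth of the bay's spring carriage in m: 0 when released (up), 0.019 to 0.020 when caught, 0.028 to 0.041 at the stop. The spring pushes up with 5 N when released, 8 N when caught, up to 11 N just above the stop; there the force rises steeply, and 15 to 20 N in all is enough to work the catch.
- pack_old_center (a point): Centre (half-way up) of the flat pack, caught in the bay at the start. Upright black block, grey cap, flat top, 30 mm (x) by 46 (y) by 90 (z), 0.1 to 0.16 kg. In its narrow sides (+y, -y) a 6 mm deep groove from 10 to 22 mm above the underside. Foot tapered over the lowest 5 mm by 2.5 mm a side. Fits either way round (half turn about z). Best grasped across the 30 mm, near the top.
- pack_new_center (a point): Centre (half-way up) of the charged pack, equal in shape, size and axes to the flat one; it starts standing in the charger's full pocket, its top 102 mm above the bench.
- charger: Low black block on a grey plinth, 104 mm (x) by 172 mm (y), 40 mm high, fixed to the bench. Origin on the bench under its middle; z up. Two equal upright pockets lie side by side along y, 39 mm either side of the middle, each 33.5 mm (x) by 49.5 mm (y), 28 mm deep (floor 12 mm above the bench); a pack stands in one upright with its centre 57 mm above the bench, its broad sides facing along x.
- empty_pocket (a point): Middle of the floor of the empty pocket (charger y = -39 mm), 12 mm above the bench.
- full_pocket (a point): Middle of the floor of the pocket in which the charged pack stands (charger y = +39 mm), 12 mm above the bench.
- collar_steel: Steel shaft collar (ring) lying flat, 42 mm across, 14 mm high, fixed to the bench; origin at the middle of its underside. Not part of the job.
- roller_b: Bright steel roller standing on end, 33 mm across, 38 mm high; origin at the middle of its underside. To be left alone.
- roller_a: Dark steel roller standing on end, 33 mm across, 38 mm high; origin at the middle of its underside. To be left alone.
- tape_measure: Tape measure, 60 by 70 by 36 mm; origin at the middle of its underside. To be left alone.

How it is judged (in metres and radians):
On the way, in this order (a step that is already met when the one before it is completed fails the run):
1. the flat pack has been let go by the catch and has popped up (z of pack_old_center in the frame of recorder above 0.086 m and value of joint catch below 0.005 m), for 0.1 s.
2. the flat pack stands in the charger's empty pocket (horizontal distance between pack_old_center and empty_pocket below 0.006 m and z of pack_old_center in the frame of charger below 0.061 m and angle between pack_old_center's own z axis and vertical below 0.09 rad), for 0.2 s.
At the end, for the whole second after the job is handed in: The charged pack is caught in the bay: its centre 68.5 to 74.5 mm above the bench, within 3 mm of the bay's axis, the catch reading 17 to 22 mm. The flat pack stands upright (within 5 degrees) on the floor of the pocket that was empty, within 6 mm of its middle (all of step 2 and z of pack_new_center in the frame of recorder between 0.0685 and 0.0745 m and horizontal distance between pack_new_center and bay_mouth below 0.003 m and value of joint catch between 0.017 and 0.022 m); the robot touches nothing.
It fails at once if the recorder is leaned on or struck so hard that its contact forces pass 50 N (contact force between recorder and anything else above 50 N).
It fails at once if the bright roller is pushed more than 15 mm (distance of roller_b from where it was at the start of the episode above 0.015 m).
It fails at once if the tape measure is pushed more than 15 mm (distance of tape_measure from where it was at the start of the episode above 0.015 m).
It fails at once if the dark roller is pushed more than 15 mm (distance of roller_a from where it was at the start of the episode above 0.015 m).
It also fails if it takes over 67 s, if anything falls off the work surface, if the arm or the gripper's body presses on something with over 40 N, if the wrist force passes 120 N, or if a joint passes its speed limit or range.

## Robot

A 6-joint arm with a two-finger parallel gripper is mounted at the origin on a cart in front of the work surface, level with it; the furniture and walls round the work are solid. World frame = base frame: x ahead of the robot, y to its left, z up, the work surface at z = 0. Lengths are in mm, angles in rad, forces in N, time in s.
With the tool pointing down it reaches from about 250 to 775 mm from the base axis. Payload 4 kg.
Tool frame: the origin (TCP) lies midway between the tips of the shut fingers; the grasp point (between the pads) lies 19 mm behind it; x points along the fingers, y is the direction in which the jaws open and shut, and the axes are right-handed (so a half turn about x gives the same grasp; the last joint's range is limited). The gripper opens to 85 mm and grips with 20 to 120 N. Pads are 22 mm wide; open, the fingers measure 114 mm over their backs; the gripper's body (76 mm by 85 mm) begins 54 mm behind the grasp point. The pads swing forward as they close: fully open they stand 13 mm farther back than shut.
Start: joints at [1.237, 0.087, 1.371, -0, 1.684, -0.103], TCP at [125.824, 535.431, 231.341] pointing down, gripper open.
Joint ranges: [-3.1, 3.1], [-0.76, 2.03], [0.27, 2.55], [-1.08, 4.22], [0.17, 2.65], [-2.57, 2.57]. Speed limits (rad/s): [2.79, 2.79, 3.14, 3.14, 3.14, 3.14].

## Interface

Orientations are given as [roll, pitch, yaw] about the fixed x, y, z axes, in that order (R = Rz(yaw) Ry(pitch) Rx(roll)).
In Python, from station import manip gives the robot as it stands.
- The arm moves only by the tool arm_command, never from a script. Its arguments are lists of equal length, an entry for each row: "hand": the closure, from -1 (fully open) to 1 (shut); "xyz": the shift along the tool's x, y, z in m, a list of three; "spin": the turn about the tool's x in rad. In form: {"hand": [hand, ...], "xyz": [[dx, dy, dz], ...], "spin": [spin, ...]}. A call has 1 to 10 rows; each row shifts and turns the pose as measured when the row begins, along the tool's axes as they then stand; what a row does not reach is not made up. A row lasts 1/10 s, in which the tool goes at most 50 mm and 8.59 degrees, less where a joint would pass 70% of its speed; a pose out of reach is approached as far as the arm can. A call with a gripper value outside its range is refused whole. The fingers move at their own pace and stop on an object; the grip force is fixed at half the most. Time passes only in rows, so rows that do not move let the fingers close. It gives the time, the measured TCP pose, the force and the opening at its end, in the units of the state.
- manip.observe(): the state, without advancing time (a new reading comes with each control period).
- manip.camera(name): name is "side" or "top"; returns (picture, depth): 420x560x3 uint8, red, green, blue; 420x560 float32, mm along the optical axis (not along the pixel's ray), 0 where there is no reading.
- manip.camera_model(name): a dict with "K" (3x3 intrinsics, pixels), "k1" (the pictures are not rectified: a ray, as slopes to the right and down, at radius r is drawn at 1 + k1 r^2 times it, then the intrinsics apply), "R" (3x3) and "t" (3): a world point X has camera coordinates R X + t. Camera axes: x right, y down, z forward; pixel columns grow to the right and rows downward; lengths in mm; the calibration is good to about 2 mm. A picture is of the moment at which its call begins. camera_model takes no time and is no camera call.
- manip.job_done(): hands the job in, once; it reports no verdict.
The state is a dict: "t": time; "joints": joint angles; "qvel": joint speeds; "tau": joint torques, N m; "position": TCP position; "orientation": TCP orientation; "force": force on the tool from outside, world axes, zero at the start; "wrist_torque": the same for the moment, N m; "gripper_width": finger opening in mm.
Only numpy, scipy, OpenCV 4.12 (cv2) and the standard library are available. Lean on these libraries where they do the work, as an engineer would, in place of code of your own. Each camera call takes 0.05 s, during which the arm holds its last target.

## Working session

There is one attempt and no reset: what is moved stays moved. The work goes in short steps, Python scripts to look and compute and a tool call to move; the robot and the scene stay as the last step left them, time stands still between calls to the robot, and variables do not carry over. Pictures are saved under pics/ and viewed, and the job is handed in when it is done.

Besides the shell and the picture viewer there is one more tool, called as a command line: name --pt "numbers of a row" for each row, then --argument value for the rest. arm_command: Moves the arm, as the interface text tells. Its arguments: {"type":"object","properties":{"hand":{"type":"array"},"xyz":{"type":"array"},"spin":{"type":"array"}},"required":["hand","xyz","spin"]}

```bash
ls; mkdir -p pics; cat > h.py <<'E'
import numpy as np, cv2
from station import manip
E
python3 - <<'E'
from h import *
print(manip.observe())
for n in ("side","top"):
    p,d=manip.camera(n); np.savez(f"pics/{n}0.npz",p=p,d=d)
    cv2.imwrite(f"pics/{n}0.png",p[:,:,::-1])
    print(n,manip.camera_model(n))
E
```

```text
pics
{'t': 0.0, 'joints': array([ 1.23693000e+00,  8.79575212e-02,  1.37231360e+00,  2.60535107e-06,
        1.68362079e+00, -1.03109482e-01]), 'qvel': array([ 0.00037475, -0.0011255 , -0.00126343,  0.00204473,  0.00032598,
       -0.00081878]), 'tau': array([ 6.71634234e-05, -3.51868415e+01, -3.13269639e+01, -3.27652797e-04,
        1.08286689e-02, -9.00800586e-06]), 'position': array([125.62896052, 534.92151531, 230.10766907]), 'orientation': array([-1.67503202,  1.56849707, -1.90578858]), 'force': array([-0.22445522,  0.44376391, -0.78625336]), 'wrist_torque': array([-0.04828446, -0.03298239,  0.08962051]), 'gripper_width': 85.3152098067636}
side {'K': array([[465.10914456,   0.        , 282.53325552],
       [  0.        , 465.10914456, 211.94650782],
       [  0.        ,   0.        ,   1.        ]]), 'k1': 0.022393563644718475, 'R': array([[-0.99955971,  0.02932634, -0.00451059],
       [ 0.014331  ,  0.3440582 , -0.93883895],
       [-0.02598081, -0.93849024, -0.34432699]]), 't': array([ 508.19903418,   19.77298419, 1026.13412194])}
top {'K': array([[533.862695  ,   0.        , 267.59300993],
       [  0.        , 533.862695  , 205.51051566],
       [  0.        ,   0.        ,   1.        ]]), 'k1': -0.18580851474461924, 'R': array([[ 0.01218873, -0.99988002, -0.0095588 ],
       [-0.99604297, -0.01129923, -0.08815174],
       [ 0.08803316,  0.01059543, -0.99606119]]), 't': array([ 138.53285664,  500.20407305, 1010.92617362])}
```

View pics/side0.png

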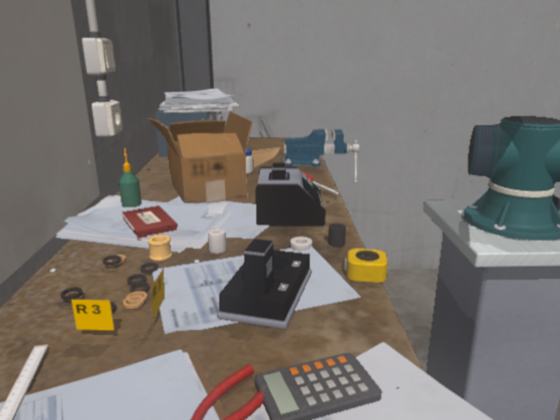

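View pics/top0.png

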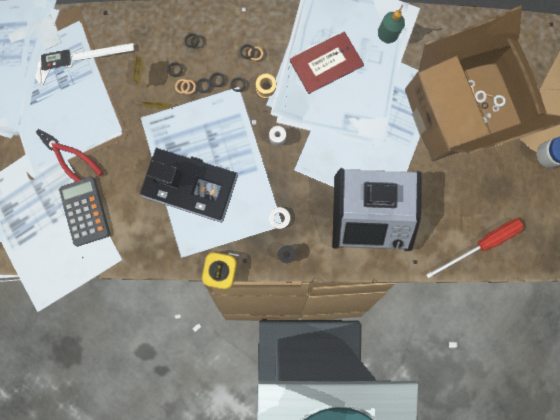

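```bash
python3 - <<'E'
from h import *
t=cv2.imread("pics/top0.png"); s=cv2.imread("pics/side0.png")
a=cv2.resize(t[140:260,130:250],None,fx=5,fy=5,interpolation=2); cv2.imwrite("pics/tc.png",a)
a=cv2.resize(t[155:265,320:440],None,fx=5,fy=5,interpolation=2); cv2.imwrite("pics/tr.png",a)
a=cv2.resize(s[150:330,210:360],None,fx=3.3,fy=3.3,interpolation=2); cv2.imwrite("pics/sc.png",a)
d=np.load("pics/top0.npz")['d'];print(d[190:200:3,370:390:4], d[165:185:3,155:180:4])
E
```

```text
[[938.15027 940.2469  940.204   937.6568  940.6236 ]
 [939.5009  938.2958  941.239   935.6343  939.5415 ]
 [940.72473 937.51764 938.36017 938.03326 936.6858 ]
 [937.5272  938.82043 937.3575  936.2142  937.3447 ]] [[ 962.2475   963.4149   963.2213   959.6306  1027.0026  1025.2544
  1020.7002 ]
 [ 960.9569   960.33777  957.5563   962.5755   960.6751   961.24506
  1024.7942 ]
 [ 958.7295   958.641    959.1736   960.19147  962.0304   962.70154
   993.3535 ]
 [ 960.7834   959.564    961.087    961.20886  956.206    971.73865
  1002.6544 ]
 [ 960.89905  957.7794   961.95807  961.3897   960.5938   978.3957
  1008.82886]
 [1039.0592   978.16895  961.3471   959.39557  962.1387   988.99927
  1018.8172 ]
 [1024.1187  1023.53955 1037.9218   994.4003   968.0691   994.4132
  1038.2994 ]]
```

View pics/tc.png

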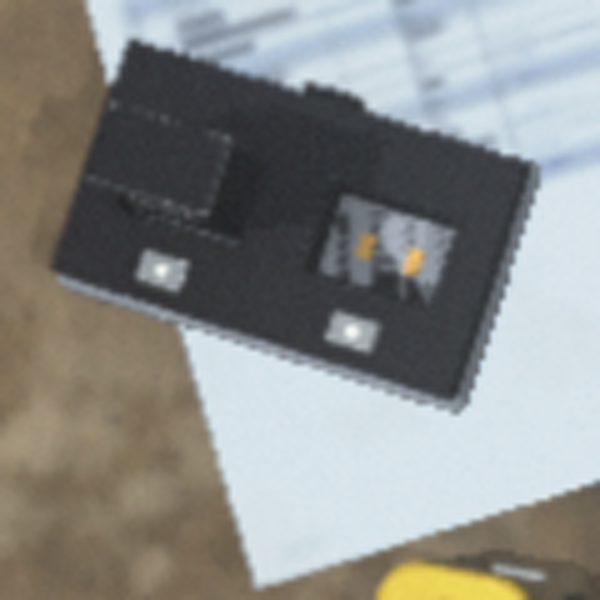

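View pics/tr.png

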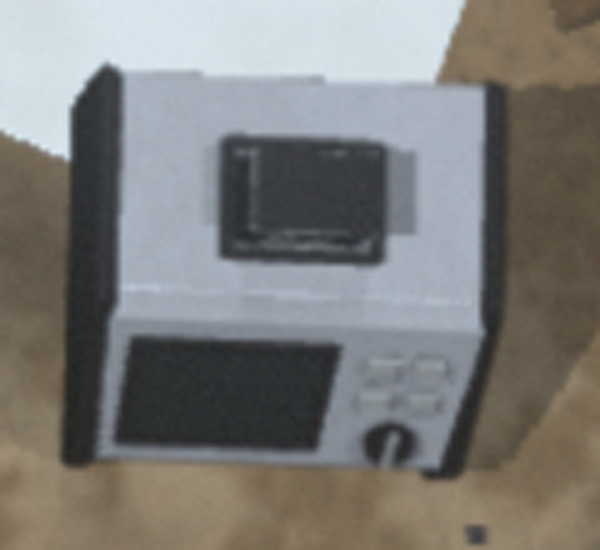

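View pics/sc.png

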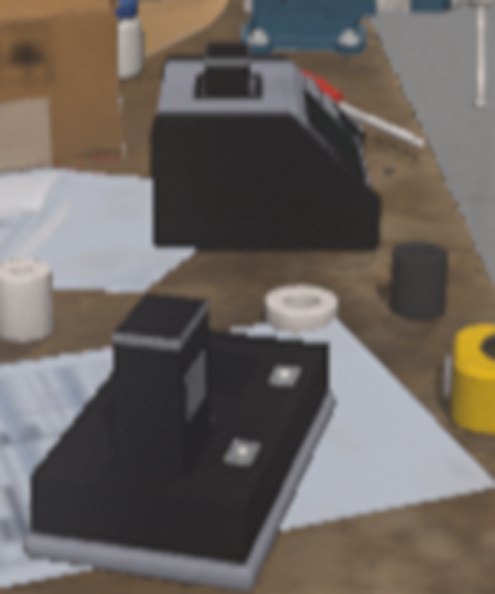

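```bash
cat > h.py <<'E'
import numpy as np, cv2
from station import manip
CM={n:manip.camera_model(n) for n in ("side","top")}
def rays(n,px):
    c=CM[n]; px=np.asarray(px,float).reshape(-1,1,2)
    u=cv2.undistortPoints(px,c['K'],np.array([c['k1'],0,0,0.]))[:,0]
    d=np.c_[u,np.ones(len(u))]
    return -c['R'].T@c['t'], d@c['R']
def plane(n,px,z):
    C,d=rays(n,px); return C+d*((z-C[2])/d[:,2])[:,None]
def depthpts(n,px,dep):
    C,d=rays(n,px); return C+d*np.asarray(dep)[:,None]
def proj(n,X):
    c=CM[n]; return cv2.projectPoints(np.asarray(X,float).reshape(-1,1,3),cv2.Rodrigues(c['R'])[0],c['t'],c['K'],np.array([c['k1'],0,0,0.]))[0][:,0]
def tri(a,b):
    C1,d1=rays("side",a);C2,d2=rays("top",b);d1,d2=d1[0],d2[0]
    s,t=np.linalg.lstsq(np.c_[d1,-d2],C2-C1,rcond=None)[0]
    p,q=C1+s*d1,C2+t*d2
    return (p+q)/2,np.linalg.norm(p-q)
def shot(n,name):
    p,d=manip.camera(n); np.savez(f"pics/{name}.npz",p=p,d=d); cv2.imwrite(f"pics/{name}.png",p[:,:,::-1]); return p,d
def load(n):
    f=np.load(f"pics/{n}.npz"); return f['p'],f['d']
E
python3 - <<'E'
from h import *
np.set_printoptions(precision=1,suppress=True)
p,d=load("top0")
print([ -c['R'].T@c['t'] for c in CM.values()])
v,u=np.mgrid[0:420,0:560]; px=np.c_[u.ravel(),v.ravel()].astype(float)
P=depthpts("top",px,d.ravel()).reshape(420,560,3)
np.save("pics/P.npy",P)
def rect(mask,z,nm):
    mask=cv2.morphologyEx(mask.astype(np.uint8),cv2.MORPH_OPEN,np.ones((3,3)))
    cs,_=cv2.findContours(mask,0,1); c=max(cs,key=cv2.contourArea)
    q=plane("top",c[:,0].astype(float),z)
    r=cv2.minAreaRect(q[:,:2].astype(np.float32)); print(nm,r, cv2.contourArea(c)); return mask
H=P[:,:,2]
def box(u0,v0,u1,v1): return (u>=u0)&(u<=u1)&(v>=v0)&(v<=v1)
m=box(130,140,250,260)&(H>85); print("pack h",np.median(H[m])); rect(m,102,"newpack")
g=p.max(2)
m=box(130,140,250,260)&(g<75)&(H>28); rect(m,40,"charger"); mm=box(190,210,235,222)&(g<75);
m2=box(180,205,225,215)&(g<75);print("ch h",np.median(H[m2]))
m=box(355,175,402,215)&(H>106);print("old h",np.median(H[m]));rect(m,116,"oldpack")
m=box(355,175,402,215)&(g<75);rect(m,92,"bay dark")
m=box(320,155,440,265)&(H>82);rect(m,93,"rectop"); m=box(345,160,360,215);print("rec top h",np.median(H[m]))
m=box(320,155,440,265)&(H>82)&(g>100);rect(m,92,"rectop grey")
E
```

```text
[array([534.4, 941.3, 374.2]), array([ 407.5,  133.5, 1052.4])]
pack h 102.55500473359956
newpack ((550.8334350585938, 335.4251708984375), (50.702491760253906, 31.980745315551758), 73.12256622314453) 433.5
charger ((540.2913208007812, 299.03106689453125), (164.2156982421875, 97.68042755126953), 73.21947479248047) 3732.5
ch h 40.28167114531982
old h 117.54505106189367
oldpack ((514.71728515625, -59.59210205078125), (46.98438262939453, 31.901351928710938), 89.35780334472656) 435.0
bay dark ((516.771240234375, -61.84446716308594), (34.777610778808594, 58.006141662597656), 0.818244218826294) 436.5
rectop ((507.66986083984375, -60.30400848388672), (153.63526916503906, 105.39906311035156), 88.23259735107422) 4470.0
rec top h 92.39841045284265
rectop grey ((507.87744140625, -60.18199157714844), (136.44178771972656, 104.8665771484375), 88.4937744140625) 3815.0
```

```bash
cat >> h.py <<'E'
def fitrect(n,mask,z,trim=0.2):
    """quad from mask: fitLine per side on rectified contour; returns centre, size, angle (of long axis, deg)"""
    mask=cv2.morphologyEx(mask.astype(np.uint8),cv2.MORPH_OPEN,np.ones((3,3)))
    cs,_=cv2.findContours(mask,0,1); c=max(cs,key=cv2.contourArea)
    q=plane(n,c[:,0].astype(float),z)[:,:2].astype(np.float32)
    b=cv2.boxPoints(cv2.minAreaRect(q)); L=[]
    for i in range(4):
        a,e=b[i],b[(i+1)%4]; l=np.linalg.norm(e-a); t=(e-a)/l; nn=np.array([-t[1],t[0]])
        s=(q-a)@t/l; o=(q-a)@nn
        k=(s>trim)&(s<1-trim)&(abs(o)<min(7,.2*min(np.linalg.norm(b[1]-b[0]),np.linalg.norm(b[2]-b[1]))))
        vx,vy,x0,y0=cv2.fitLine(q[k],cv2.DIST_HUBER,0,.01,.01).ravel(); L.append(np.cross([x0,y0,1],[x0+vx,y0+vy,1]))
    X=[np.cross(L[i-1],L[i]) for i in range(4)]; X=np.array([x[:2]/x[2] for x in X])
    s=[np.linalg.norm(X[1]-X[0]),np.linalg.norm(X[2]-X[1]),np.linalg.norm(X[3]-X[2]),np.linalg.norm(X[0]-X[3])]
    v=[X[(i+1)%4]-X[i] for i in range(4)]; ang=[np.degrees(np.arctan2(w[1],w[0]))%180 for w in v]
    return X.mean(0),np.array(s),np.array(ang),X
E
python3 - <<'E'
from h import *
np.set_printoptions(precision=1,suppress=True)
p,d=load("top0"); P=np.load("pics/P.npy");H=P[:,:,2]; g=p.max(2)
v,u=np.mgrid[0:420,0:560]
def box(u0,v0,u1,v1): return (u>=u0)&(u<=u1)&(v>=v0)&(v<=v1)
for nm,m,z in [("new",box(130,140,250,260)&(H>80),102),("charger",box(130,140,250,260)&(g<80)&(H>20),40),
 ("old",box(355,175,402,215)&(H>104),116),("recgrey",box(320,155,440,265)&(H>82)&(g>100),92),
 ("bay",box(355,175,402,215)&(g<90),92)]:
    c,s,a,X=fitrect("top",m,z); print(nm,c,s,a)
# overlay
s=cv2.imread("pics/side0.png");t=cv2.imread("pics/top0.png")
def R(a): a=np.radians(a); return np.array([[np.cos(a),-np.sin(a)],[np.sin(a),np.cos(a)]])
def draw(c,yaw,sx,sy,z,col):
    q=np.array([[1,1],[1,-1],[-1,-1],[-1,1]])*[sx/2,sy/2]@R(yaw).T+c
    q=np.c_[q,np.full(4,z)]
    for n,im in (("side",S),("top",T)):
        cv2.polylines(im,[np.round(proj(n,q)*4*16+16*1.5).astype(int)],True,col,1,16,4)
S=cv2.resize(s,None,fx=4,fy=4,interpolation=2);T=cv2.resize(t,None,fx=4,fy=4,interpolation=2)
np_=np.array([550.8,335.4]);draw(np_,-16.8,30,46,102,(0,255,0))
e=np_-78*R(-16.8)[:,1];print("empty",e);draw(e,-16.8,33.5,49.5,40,(0,0,255)); draw(e,-16.8,33.5,49.5,12,(0,255,255))
draw((514.7,-59.6),-1,30,46,116,(0,255,0))
draw((514.7,-59.6),-1,32.4,48.4,92,(0,0,255))
cv2.imwrite("pics/oT1.png",T[540:1000,520:1000]);cv2.imwrite("pics/oT2.png",T[620:1060,1280:1760]);cv2.imwrite("pics/oS1.png",S[940:1300,860:1260]);cv2.imwrite("pics/oS2.png",S[640:900,1000:1320])
E
```

```text
new [550.7 335.1] [30.6 50.1 30.1 50.3] [163.9  73.9 163.6  73.4]
charger [538.6 299.2] [ 92.2 163.2  93.  163.5] [163.1  73.  162.9  73.3]
old [514.  -59.6] [30.4 47.  30.3 46.8] [179.4  90.8 179.6  90.7]
recgrey [510.3 -60.9] [ 99.7 132.6  96.3 135.4] [179.2  88.9 177.5  87.5]
bay [516.4 -60.9] [59.8 31.8 59.3 43.3] [ 98.4 179.4  87.3 179.7]
empty [528.3 260.7]
```

```bash
python3 - <<'E'
import cv2,numpy as np
i=[cv2.imread(f"pics/o{k}.png") for k in("T1","T2","S1","S2")]
W=np.zeros((920//1,960,3),np.uint8)
a=np.zeros((480,960,3),np.uint8)
for k,(x,y) in zip(i,((0,0),(480,0),(0,460),(480,460))):
    h,w=k.shape[:2];h=min(h,920-y);W[y:y+h,x:x+w]=k[:h]
cv2.imwrite("pics/o1.png",cv2.resize(W,None,fx=.65,fy=.65,interpolation=3) if 0 else cv2.resize(W,(626,600),interpolation=3))
E
```

```text
(no output)
```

View pics/o1.png

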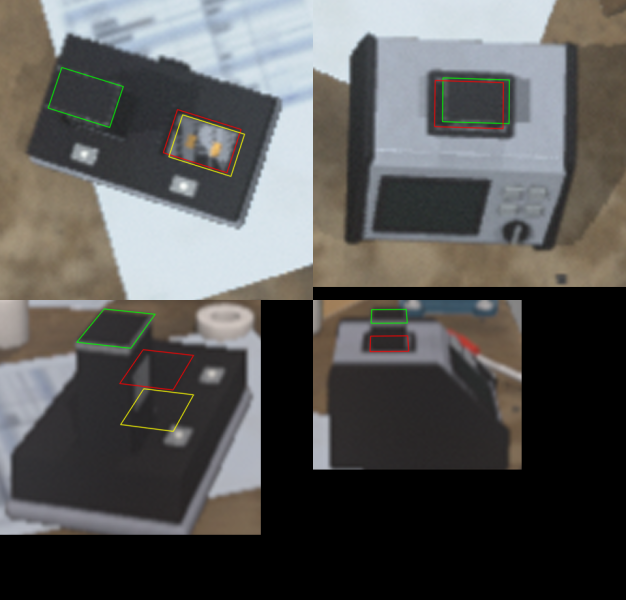

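```bash
python3 - <<'E'
from h import *
np.set_printoptions(precision=2,suppress=True)
p,d=load("top0"); g=cv2.cvtColor(p,cv2.COLOR_RGB2GRAY).astype(float)
# left/right cheek inner edges on rows 175..210
def edges(rows,c0,c1,sign):
    out=[]
    for r in rows:
        x=np.gradient(g[r,c0:c1])*sign; k=int(np.argmax(x)); k=min(max(k,1),len(x)-2)
        a,b,c=x[k-1:k+2]; out.append((c0+k+.5*(a-c)/(a-2*b+c+1e-9),r))
    return np.array(out)
for nm,c0,c1,s in (("L",338,352,1),("R",410,424,-1)):
    e=edges(range(174,211),c0,c1,s); q=plane("top",e,92)
    for it in range(3):
        cf=np.polyfit(q[:,0],q[:,1],1); r=q[:,1]-np.polyval(cf,q[:,0]); q=q[abs(r)<2*r.std()+.1]
    print(nm,cf,"yaw deg",np.degrees(np.arctan(cf[0])),"y at x=514",np.polyval(cf,514),len(q))
gt=g.T
def edgesr(cols,r0,r1,sign):
    out=[]
    for c in cols:
        x=np.gradient(g[r0:r1,c])*sign;k=int(np.argmax(x));k=min(max(k,1),len(x)-2)
        a,b,cc=x[k-1:k+2]; out.append((c,r0+k+.5*(a-cc)/(a-2*b+cc+1e-9)))
    return np.array(out)
e=edgesr(range(350,384),219,226,-1); q=plane("top",e,80);cf=np.polyfit(q[:,1],q[:,0],1);print("screen top edge yaw",-np.degrees(np.arctan(cf[0])))
e=edgesr(range(350,410),210,219,1); q=plane("top",e,92);cf=np.polyfit(q[:,1],q[:,0],1);print("front ridge",-np.degrees(np.arctan(cf[0])),np.polyval(cf,-60))
for nm,im in (("side0",(235,155,345,235)),("top0",(350,170,410,215))):
    i=cv2.imread(f"pics/{nm}.png")[im[1]:im[3],im[0]:im[2]]; f=7 if nm=="side0" else 12
    i=cv2.resize(i,None,fx=f,fy=f,interpolation=2); i=np.clip(i*1.6,0,255).astype(np.uint8);cv2.imwrite(f"pics/z_{nm}.png",i)
print(proj("side",[[514.7,-59.6,116]]),proj("top",[[514.7,-59.6,116]]))
E
```

```text
L [-0.03 24.01] yaw deg -1.9775070683266307 y at x=514 6.263201838061395 37
R [  -0.03 -110.25] yaw deg -1.9850656006476426 y at x=514 -128.06634180226337 37
screen top edge yaw -1.6417897363159109
front ridge -1.9426342146849633 481.6018356903399
[[278.67 165.7 ]] [[382.03 193.12]]
```

View pics/z_side0.png

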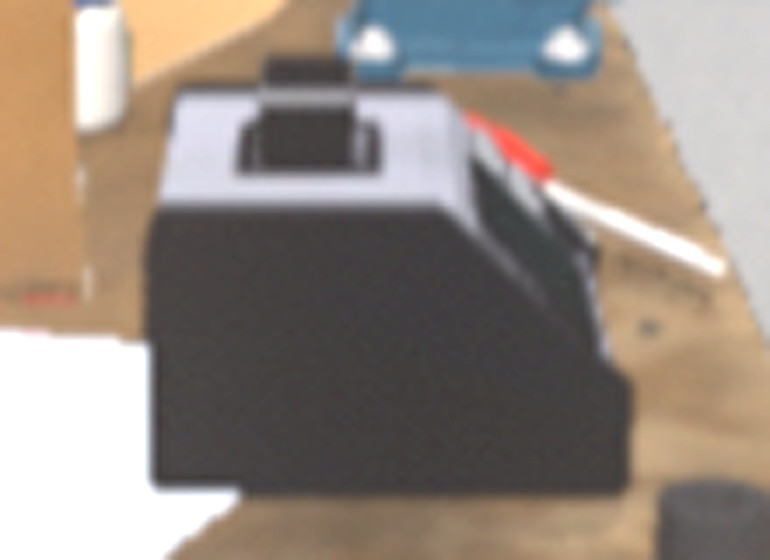

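View pics/z_top0.png

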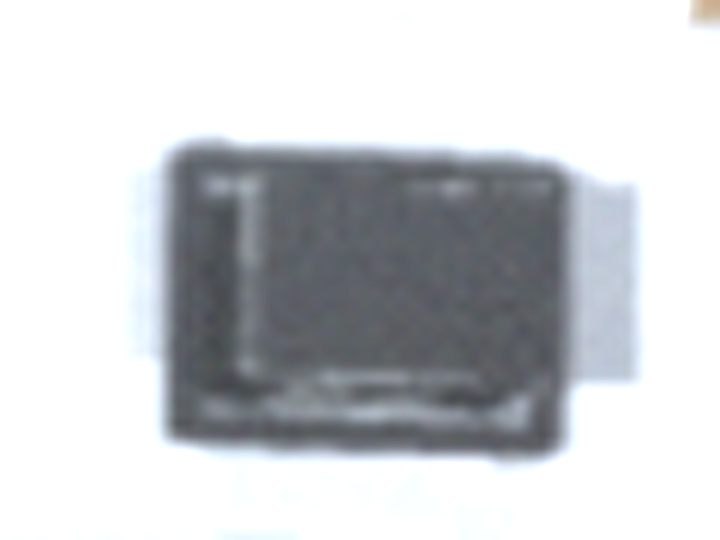

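```bash
python3 - <<'E'
from h import *
np.set_printoptions(precision=1,suppress=True)
f=lambda q,o,s:(np.array(q)+.5)/s+o-.5
new=f([(110,105),(230,135),(208,212),(88,180)],np.array([130,140]),5); print("new",plane("top",new,102),plane("top",new,102).mean(0))
old=f([(250,175),(570,185),(568,380),(248,372)],np.array([350,170]),12); q=plane("top",old,116);print("old",q,q.mean(0))
col=f([(170,150),(572,165),(562,455),(165,435)],np.array([350,170]),12); q=plane("top",col,93);print("collar",q,q.mean(0))
for nm,im,k in (("side0",(235,230,300,290),10),("top0",(140,150,190,195),14)):
    i=cv2.imread(f"pics/{nm}.png")[im[1]:im[3],im[0]:im[2]]
    i=cv2.resize(i,None,fx=k,fy=k,interpolation=2); i=np.clip(i*1.8,0,255).astype(np.uint8);cv2.imwrite(f"pics/y_{nm}.png",i)
E
```

```text
new [[571.3 356.1 102. ]
 [560.5 311.3 102. ]
 [532.3 318.5 102. ]
 [543.7 363.2 102. ]] [551.9 337.3 102. ]
old [[530.5 -38.7 116. ]
 [529.7 -87.  116. ]
 [500.6 -86.3 116. ]
 [501.2 -38.2 116. ]] [515.5 -62.6 116. ]
collar [[537.2 -30.7  93. ]
 [535.8 -92.7  93. ]
 [491.4 -90.7  93. ]
 [493.8 -29.7  93. ]] [514.5 -61.   93. ]
```

View pics/y_side0.png

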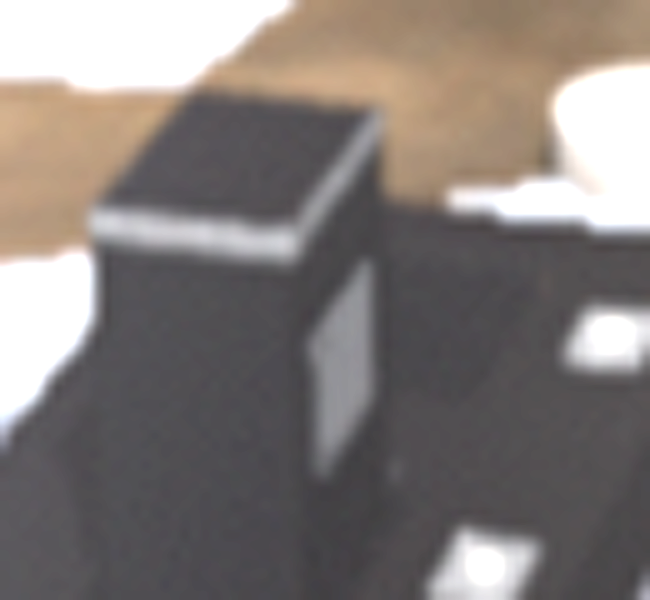

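View pics/y_top0.png

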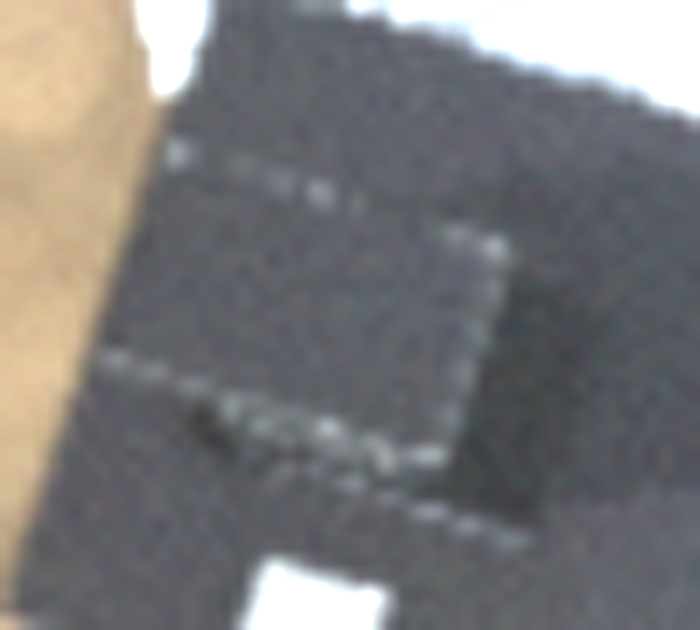

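```bash
python3 - <<'E'
from h import *
np.set_printoptions(precision=1,suppress=True)
f=lambda q,o,s:(np.array(q)+.5)/s+np.array(o)-.5
S=f([(195,92),(383,110),(297,235),(92,208)],(235,230),10);T=f([(505,245),(450,455),(100,355),(165,150)],(140,150),14)
A=[]
for a,b in zip(S,T):
    x,e=tri(a,b);A.append(x);print(x,e)
A=np.array(A);print("mean",A.mean(0), "top",plane("top",T,102).mean(0),"side",plane("side",S,102).mean(0))
print(np.degrees(np.arctan2(*(A[0]-A[3])[[0,1]])),np.degrees(np.arctan2(*(A[1]-A[2])[[0,1]])))
# old pack
S=f([(265,60),(350,62),(352,88),(262,88)],(235,155),7);T=f([(570,185),(568,380),(248,372),(250,175)],(350,170),12)
A=[]
for a,b in zip(S,T):
    x,e=tri(a,b);A.append(x);print(x,e)
A=np.array(A);print("mean",A.mean(0), "top",plane("top",T,116).mean(0),"side",plane("side",S,116).mean(0))
E
```

```text
[559.4 311.3 101.7] 0.7101737575773891
[531.9 317.8 101.2] 0.8657813186295406
[544.2 364.  103.1] 1.1966345077541158
[571.8 356.2 103.9] 0.22812595127376503
mean [551.8 337.3 102.5] top [552.2 337.4 102. ] side [551.6 336.4 102. ]
-164.55640855249337 -165.05772115613902
[529.  -87.1 115.1] 1.556924143788791
[500.8 -86.8 114.1] 0.03202684698514106
[501.4 -37.9 118.2] 0.7649282156811354
[529.9 -38.3 118.5] 0.5969934201551084
mean [515.3 -62.5 116.5] top [515.5 -62.6 116. ] side [515.1 -64.2 116. ]
```

```bash
cat >> h.py <<'E'
from scipy.spatial.transform import Rotation as Ro
def goto(target,yaw,flip=None):
    """shift in tool axes (m) and spin so TCP at target (mm), tool y along world yaw (deg, mod 180)"""
    o=manip.observe(); R=Ro.from_euler('xyz',o['orientation']).as_matrix()
    d=R.T@(np.array(target,float)-o['position'])/1000
    ty=R[:,1]; cur=np.degrees(np.arctan2(ty[1],ty[0]))
    w=(yaw-cur+90)%180-90
    if flip: w+=180*flip
    s=-np.radians(w)*np.sign(-R[2,0])
    print("t",round(o['t'],2),"pos",o['position'].round(1),"yaw_y",round(cur,2),"toolx",R[:,0].round(4),"F",o['force'].round(1),"w",round(o['gripper_width'],1),"j",o['joints'].round(2))
    print("shift m",d.round(4),"spin",round(s,4))
E
python3 - <<'E'
from h import *
goto((515,-61.3,150),-2)
E
```

```text
t 0.1 pos [125.7 535.  230.2] yaw_y 76.78 toolx [-7.0e-04 -1.9e-03 -1.0e+00] F [-0.4 -0.6  0.6] w 85.3 j [ 1.24  0.09  1.37 -0.    1.68 -0.1 ]
shift m [ 0.0811 -0.4913  0.5154] spin 1.3749
```

```bash
cat >> h.py <<'E'
def plan(target,yaw,n):
    o=manip.observe(); R=Ro.from_euler('xyz',o['orientation']).as_matrix()
    cur=np.degrees(np.arctan2(R[1,1],R[0,1])); w=(yaw-cur+90)%180-90
    D=(np.array(target,float)-o['position'])/n/1000
    out=[]
    for i in range(n):
        Ri=Ro.from_euler('z',w*i/n,degrees=True).as_matrix()@R
        out.append((Ri.T@D).round(3).tolist())
    print("per-row mm",np.linalg.norm(D)*1000,"spin/row",round(-np.radians(w)/n,3)); print(out)
E
python3 - <<'E'
from h import *
plan((515,-61.3,160),-2,18)
E
```

```text
per-row mm 39.7552676637211 spin/row 0.076
[[0.004, -0.027, 0.029], [0.004, -0.025, 0.031], [0.004, -0.023, 0.032], [0.004, -0.02, 0.034], [0.004, -0.017, 0.036], [0.004, -0.015, 0.037], [0.004, -0.012, 0.038], [0.004, -0.009, 0.039], [0.004, -0.006, 0.039], [0.004, -0.003, 0.039], [0.004, 0.0, 0.04], [0.004, 0.003, 0.039], [0.004, 0.006, 0.039], [0.004, 0.009, 0.039], [0.004, 0.012, 0.038], [0.004, 0.015, 0.037], [0.004, 0.018, 0.035], [0.004, 0.02, 0.034]]
```

arm_command --hand '[1,1,1,1,1,1,1,1,1,1]' --pt "0.0 -0.027 0.029" --pt "0.0 -0.025 0.031" --pt "0.0 -0.023 0.032" --pt "0.0 -0.02 0.034" --pt "0.0 -0.017 0.036" --pt "0.0 -0.015 0.037" --pt "0.0 -0.012 0.038" --pt "0.0 -0.009 0.039" --pt "0.0 -0.006 0.039" --pt "0.0 -0.003 0.039" --spin '[0.076,0.076,0.076,0.076,0.076,0.076,0.076,0.076,0.076,0.076]'

```text
t: 1.1
position: [342.3, 190.8, 224.3]
orientation: [-1.151, 1.559, -2.162]
force: [1.0, 0.2, 0.0]
gripper_width: -0.1
```

```bash
python3 - <<'E'
from h import *
goto((515,-61.3,150),-2)
plan((515,-61.3,150),-2,10)
E
```

```text
t 1.1 pos [342.3 190.8 224.3] yaw_y 32.12 toolx [-0.0064 -0.0096 -0.9999] F [1.  0.2 0. ] w -0.1 j [ 0.37 -0.26  1.71 -0.01  1.71 -0.19]
shift m [0.0756 0.013  0.305 ] spin 0.5955
per-row mm 31.44613283522562 spin/row 0.06
[[0.008, 0.001, 0.03], [0.008, 0.003, 0.03], [0.008, 0.005, 0.03], [0.008, 0.007, 0.03], [0.007, 0.008, 0.029], [0.007, 0.01, 0.029], [0.007, 0.012, 0.028], [0.007, 0.014, 0.027], [0.007, 0.015, 0.027], [0.007, 0.017, 0.026]]
```

arm_command --hand '[1,1,1,1,1,1,1,1,1,1]' --pt "0.007 0.001 0.03" --pt "0.007 0.003 0.03" --pt "0.007 0.005 0.03" --pt "0.007 0.007 0.03" --pt "0.007 0.008 0.029" --pt "0.007 0.01 0.029" --pt "0.007 0.012 0.028" --pt "0.007 0.014 0.027" --pt "0.007 0.015 0.027" --pt "0.007 0.017 0.026" --spin '[0.06,0.06,0.06,0.06,0.06,0.06,0.06,0.06,0.06,0.06]'

```text
t: 2.1
position: [513.7, -77.2, 149.5]
orientation: [-0.88, 1.558, -2.521]
force: [0.2, 0.5, -0.0]
gripper_width: -0.0
```

```bash
python3 - <<'E'
from h import *
goto((515,-61.3,124),-2)
E
```

```text
t 2.1 pos [513.7 -77.2 149.5] yaw_y -4.02 toolx [-0.0103 -0.0074 -0.9999] F [ 0.2  0.5 -0. ] w -0.0 j [-0.25  0.06  1.57 -0.01  1.53 -0.18]
shift m [ 0.0254  0.0004 -0.0161] spin -0.0353
```

arm_command --hand '[1,1,1,1]' --pt "0.006 0.0 -0.008" --pt "0.006 0 -0.008" --pt "0.006 0 0" --pt "0.004 0 0" --spin '[-0.02,-0.015,0,0]'

```text
t: 2.5
position: [513.9, -62.3, 123.1]
orientation: [-1.125, 1.554, -2.732]
force: [-0.6, 0.1, -0.1]
gripper_width: -0.0
```

```bash
python3 - <<'E'
from h import *
goto((515,-61.5,116),-2)
for n in ("side","top"):
    p,d=shot(n,n+"1")
    i=p[:,:,::-1]; i=i[80:240,200:400] if n=="side" else i[120:280,300:480]
    cv2.imwrite(f"pics/{n}1z.png",cv2.resize(i,None,fx=3.5,fy=3.5,interpolation=2))
E
```

```text
t 2.5 pos [513.9 -62.3 123.1] yaw_y -2.1 toolx [-0.0155 -0.0067 -0.9999] F [-0.6  0.1 -0.1] w -0.0 j [-0.22  0.07  1.6  -0.01  1.48 -0.19]
shift m [ 0.0071  0.0012 -0.0009] spin -0.0017
```

View pics/side1z.png

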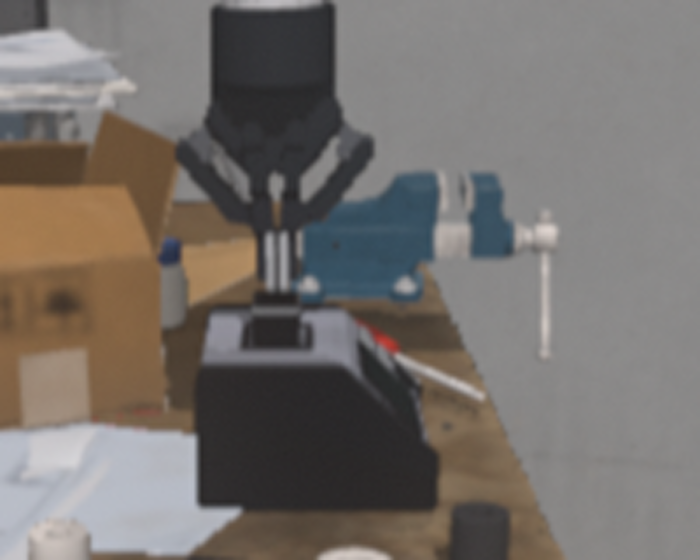

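View pics/top1z.png

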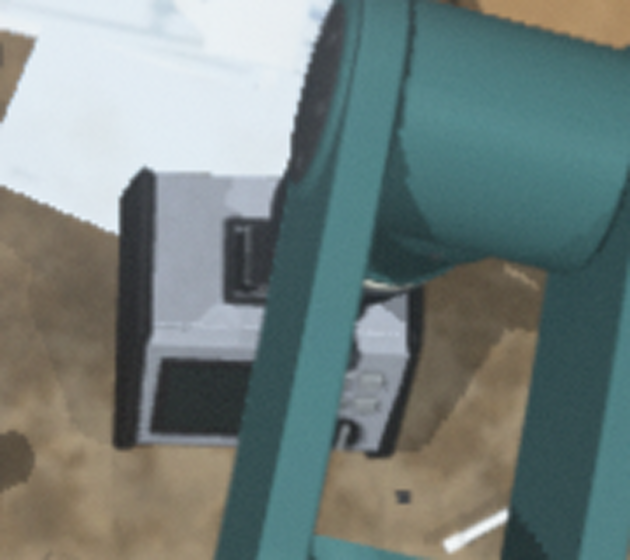

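arm_command --hand '[1,1,1]' --pt "0.003 0.001 -0.001" --pt "0.003 0 0" --pt "0.002 0 0" --spin '[0,0,0]'

```text
t: 2.9
position: [515.3, -60.6, 116.6]
orientation: [-0.991, 1.556, -2.597]
force: [-0.2, 0.3, 4.9]
gripper_width: -0.1
```

arm_command --hand '[1,1]' --pt "0.002 0 0" --pt "0.002 0 0" --spin '[0,0]'

```text
t: 3.1
position: [516.4, -60.8, 115.5]
orientation: [-0.737, 1.559, -2.343]
force: [-2.9, 0.4, 7.6]
gripper_width: 0.3
```

arm_command --hand '[1,1]' --pt "0.002 0 0" --pt "0.002 0 0" --spin '[0,0]'

```text
t: 3.3
position: [516.5, -60.9, 115.1]
orientation: [-0.616, 1.56, -2.221]
force: [-3.6, 1.2, 7.2]
gripper_width: -0.4
```

arm_command --hand '[1,1]' --pt "0.003 0 0" --pt "0.003 0 0" --spin '[0,0]'

```text
t: 3.5
position: [516.4, -60.9, 113.1]
orientation: [-0.473, 1.561, -2.079]
force: [-3.9, -0.0, 7.6]
gripper_width: 0.1
```

arm_command --hand '[1,1]' --pt "0.003 -0.001 0" --pt "0.003 -0.001 0" --spin '[0,0]'

```text
t: 3.7
position: [516.1, -61.0, 111.2]
orientation: [0.154, 1.561, -1.452]
force: [-1.4, 0.7, 6.0]
gripper_width: 0.1
```

arm_command --hand '[1,1,1]' --pt "0.003 0 0" --pt "0.003 0 0" --pt "0.003 0 0" --spin '[0,0,0]'

```text
t: 4.0
position: [516.3, -61.0, 108.5]
orientation: [0.434, 1.56, -1.172]
force: [-3.8, 1.3, 7.8]
gripper_width: -0.3
```

arm_command --hand '[1,1,1]' --pt "0.003 0 0" --pt "0.003 0 0" --pt "0.003 0 0" --spin '[0,0,0]'

```text
t: 4.3
position: [516.3, -61.0, 106.0]
orientation: [0.608, 1.559, -0.998]
force: [-4.4, 0.4, 9.5]
gripper_width: -0.0
```

arm_command --hand '[1,1,1]' --pt "0.003 0 0" --pt "0.003 0 0" --pt "0.003 0 0" --spin '[0,0,0]'

```text
t: 4.6
position: [516.3, -61.0, 103.8]
orientation: [0.738, 1.557, -0.868]
force: [-4.9, 0.4, 9.8]
gripper_width: 0.1
```

arm_command --hand '[1,1]' --pt "0.0035 0 0" --pt "0.0035 0 0" --spin '[0,0]'

```text
t: 4.8
position: [516.2, -61.0, 101.8]
orientation: [0.801, 1.556, -0.805]
force: [-4.3, 0.4, 10.8]
gripper_width: 0.3
```

arm_command --hand '[1,1]' --pt "0.0035 0 0" --pt "0.0035 0 0" --spin '[0,0]'

```text
t: 5.0
position: [516.2, -61.0, 99.8]
orientation: [0.856, 1.554, -0.751]
force: [-5.4, 0.6, 11.0]
gripper_width: -0.1
```

arm_command --hand '[1,1]' --pt "0.0035 0 0" --pt "0.0035 0 0" --spin '[0,0]'

```text
t: 5.2
position: [516.2, -61.0, 98.6]
orientation: [0.908, 1.553, -0.698]
force: [-8.3, 1.9, 17.2]
gripper_width: -0.2
```

```bash
python3 - <<'E'
from h import *
goto((515,-61.5,100),-2)
E
```

```text
t 5.2 pos [516.2 -61.   98.6] yaw_y -2.02 toolx [ 0.0137 -0.0115 -0.9998] F [-8.3  1.9 17.2] w -0.2 j [-0.22  0.08  1.65 -0.01  1.4  -0.18]
shift m [-0.0014 -0.0012  0.0006] spin -0.0003
```

arm_command --hand '[1]' --pt "0.0037 0 0" --spin '[0]'

```text
t: 5.3
position: [516.2, -61.0, 98.7]
orientation: [0.932, 1.552, -0.674]
force: [-8.2, 2.3, 16.0]
gripper_width: 0.3
```

Firm stop at z ≈ 98.6 mm. Let go upward, clear of the 136 mm top.

arm_command --hand '[1,1,1,1,1,1,-0.2,-0.2]' --pt "-0.003 0 0" --pt "-0.006 0 0" --pt "-0.01 0 0" --pt "-0.01 0 0" --pt "-0.015 0 0" --pt "-0.015 0 0" --pt "-0.01 0 0" --pt "0 0 0" --spin '[0,0,0,0,0,0,0,0]'

```text
t: 6.1
position: [515.8, -60.6, 174.6]
orientation: [1.001, 1.549, -0.606]
force: [0.8, -0.3, 0.3]
gripper_width: 28.4
```

```bash
python3 - <<'E'
from h import *
goto((515,-61.5,102),-2)
for n in ("side",):
    p,d=shot(n,n+"2")
    i=p[:,:,::-1]; i=i[80:240,200:400] if n=="side" else i[120:280,300:480]
    cv2.imwrite(f"pics/{n}2z.png",cv2.resize(i,None,fx=3.5,fy=3.5,interpolation=2))
E
```

```text
t 6.1 pos [515.8 -60.6 174.6] yaw_y -2.04 toolx [ 0.0182 -0.0126 -0.9998] F [ 0.8 -0.3  0.3] w 28.4 j [-0.22  0.02  1.55 -0.01  1.55 -0.18]
shift m [ 0.0725 -0.0021  0.0001] spin -0.0008
```

View pics/side2z.png

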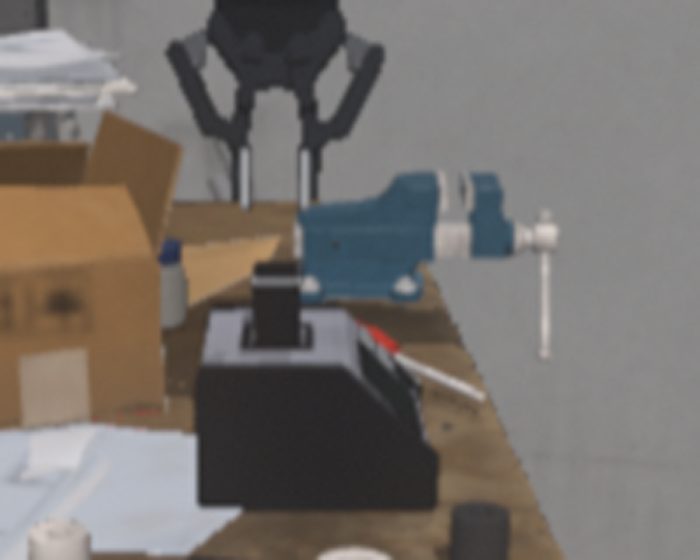

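arm_command --hand '[-0.3,-0.3,-0.3,-0.3,-0.3,-0.3]' --pt "0 -0.001 0" --pt "0.01 -0.001 0" --pt "0.01 0 0" --pt "0.01 0 0" --pt "0.01 0 0" --pt "0 0 0" --spin '[0,0,0,0,0,0]'

```text
t: 6.75
position: [510.9, -60.3, 124.8]
orientation: [0.667, 1.558, -0.939]
force: [-0.7, -1.0, -0.1]
gripper_width: 55.8
```

```bash
python3 - <<'E'
from h import *
goto((515,-61.5,102),-2)
p,d=shot("side","side3")
i=p[80:240,200:400,::-1]; cv2.imwrite(f"pics/side3z.png",cv2.resize(i,None,fx=3.5,fy=3.5,interpolation=2))
E
```

```text
t 6.75 pos [510.9 -60.3 124.8] yaw_y -2.05 toolx [ 0.0075 -0.0102 -0.9999] F [-0.7 -1.  -0.1] w 55.8 j [-0.22  0.05  1.63 -0.01  1.46 -0.19]
shift m [0.0228 0.004  0.0008] spin -0.0009
```

View pics/side3z.png

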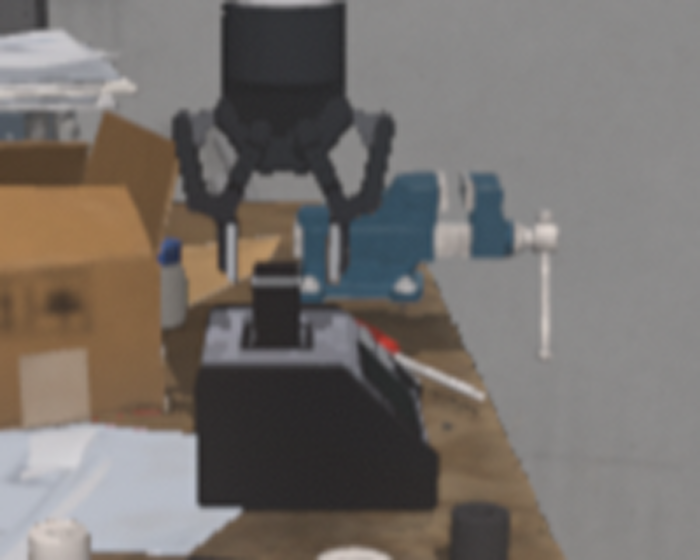

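arm_command --hand '[-0.3,-0.3,-0.3,-0.3]' --pt "0.008 0.003 0.001" --pt "0.008 0.001 0" --pt "0.005 0.001 0" --pt "0 0 0" --spin '[0,0,0,0]'

```text
t: 7.2
position: [517.7, -62.1, 103.5]
orientation: [0.799, 1.556, -0.807]
force: [0.5, -0.0, -0.9]
gripper_width: 55.8
```

```bash
python3 - <<'E'
from h import *
goto((515,-61.5,102),-2)
E
```

```text
t 7.2 pos [517.7 -62.1 103.5] yaw_y -2.05 toolx [ 0.0104 -0.0109 -0.9999] F [ 0.5 -0.  -0.9] w 55.8 j [-0.22  0.08  1.64 -0.01  1.41 -0.19]
shift m [ 0.0015 -0.0027 -0.0005] spin -0.0009
```

arm_command --hand '[-0.3,1,1,1,1,1,1]' --pt "0.001 -0.002 0" --pt "0 0 0" --pt "0 0 0" --pt "0 0 0" --pt "0 0 0" --pt "0 0 0" --pt "0 0 0" --spin '[0,0,0,0,0,0,0]'

```text
t: 7.9
position: [515.7, -62.1, 103.0]
orientation: [0.83, 1.555, -0.777]
force: [-0.5, 0.5, -0.8]
gripper_width: 29.1
```

```bash
python3 - <<'E'
from h import *
goto((515,-61.5,102),-2)
p,d=shot("side","side4")
i=p[80:240,200:400,::-1]; cv2.imwrite(f"pics/side4z.png",cv2.resize(i,None,fx=3.5,fy=3.5,interpolation=2))
E
```

```text
t 7.9 pos [515.7 -62.1 103. ] yaw_y -2.05 toolx [ 0.0113 -0.0111 -0.9999] F [-0.5  0.5 -0.8] w 29.1 j [-0.22  0.07  1.64 -0.01  1.41 -0.19]
shift m [ 0.001  -0.0007 -0.0006] spin -0.0009
```

View pics/side4z.png

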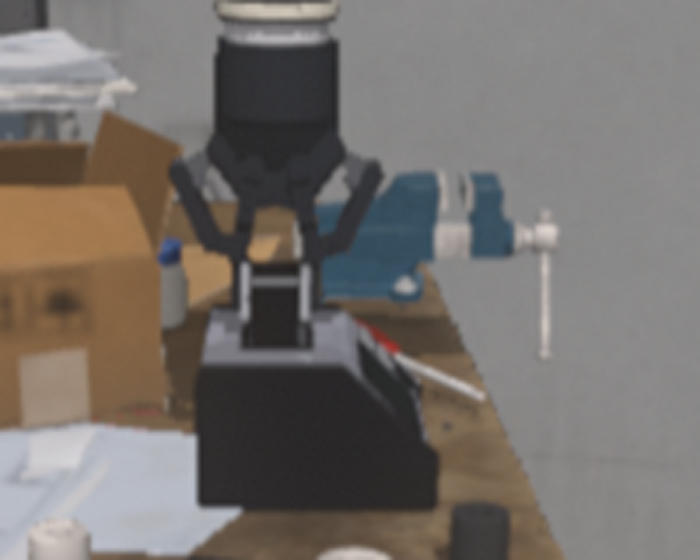

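arm_command --hand '[1,1,1,1]' --pt "-0.006 0 0" --pt "-0.01 0 0" --pt "-0.01 0 0" --pt "-0.01 0 0" --spin '[0,0,0,0]'

```text
t: 8.35
position: [514.2, -61.4, 140.1]
orientation: [0.681, 1.558, -0.926]
force: [0.2, -0.4, -1.2]
gripper_width: 29.5
```

```bash
python3 - <<'E'
from h import *
goto((515.7,-62.1,180),-2)
E
```

```text
t 8.35 pos [514.2 -61.4 140.1] yaw_y -2.05 toolx [ 0.0077 -0.0103 -0.9999] F [ 0.2 -0.4 -1.2] w 29.5 j [-0.22  0.05  1.6  -0.01  1.49 -0.19]
shift m [-0.0399  0.0018  0.001 ] spin -0.0009
```

arm_command --hand '[1,1,1,1,1]' --pt "-0.01 0 0" --pt "-0.01 0 0" --pt "-0.01 0 0" --pt "-0.01 0 0" --pt "0 0 0" --spin '[0,0,0,0,0]'

```text
t: 8.85
position: [515.5, -61.3, 187.9]
orientation: [0.935, 1.552, -0.672]
force: [0.3, -0.7, -1.8]
gripper_width: 29.2
```

```bash
python3 - <<'E'
from h import *
goto((515.7,-62.1,180),-2)
p,d=shot("side","side5")
i=p[60:240,200:400,::-1]; cv2.imwrite(f"pics/side5z.png",cv2.resize(i,None,fx=3.3,fy=3.3,interpolation=2))
plan((528,262,180),-16.8,10)
E
```

```text
t 8.85 pos [515.5 -61.3 187.9] yaw_y -2.05 toolx [ 0.015  -0.0119 -0.9998] F [ 0.3 -0.7 -1.8] w 29.2 j [-0.22  0.02  1.53 -0.01  1.58 -0.19]
shift m [0.0079 0.0001 0.0007] spin -0.0008
per-row mm 32.353376409290114 spin/row 0.026
[[0.0, 0.0, -0.032], [0.0, -0.001, -0.032], [0.0, -0.002, -0.032], [0.0, -0.002, -0.032], [0.0, -0.003, -0.032], [0.0, -0.004, -0.032], [0.0, -0.005, -0.032], [0.0, -0.006, -0.032], [0.0, -0.006, -0.032], [0.0, -0.007, -0.032]]
```

View pics/side5z.png

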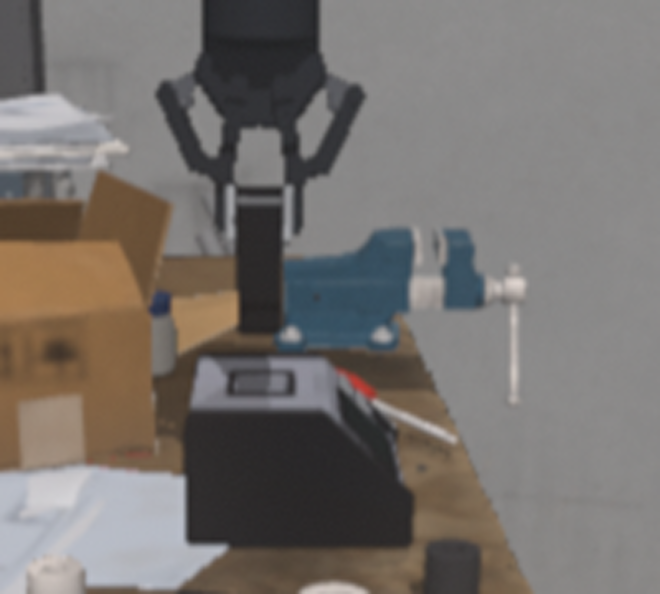

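arm_command --hand '[1,1,1,1,1,1,1,1,1,1]' --pt "0.0 0.0 -0.032" --pt "0.0 -0.001 -0.032" --pt "0.0 -0.002 -0.032" --pt "0.0 -0.002 -0.032" --pt "0.0 -0.003 -0.032" --pt "0.0 -0.004 -0.032" --pt "0.0 -0.005 -0.032" --pt "0.0 -0.006 -0.03" --pt "0.0 -0.005 -0.025" --pt "0.0 -0.003 -0.01" --spin '[0.026,0.026,0.026,0.026,0.026,0.026,0.026,0.026,0.026,0.026]'

```text
t: 9.9
position: [524.2, 238.3, 174.6]
orientation: [0.278, 1.556, -1.605]
force: [-0.4, 1.7, -1.8]
gripper_width: 29.3
```

```bash
python3 - <<'E'
from h import *
goto((528.5,262,130),-16.8)
E
```

```text
t 9.9 pos [524.2 238.3 174.6] yaw_y -17.9 toolx [-5.000e-04 -1.490e-02 -9.999e-01] F [-0.4  1.7 -1.8] w 29.3 j [ 0.34  0.17  1.39 -0.01  1.59  0.65]
shift m [ 0.0442 -0.0034 -0.0245] spin -0.0192
```

arm_command --hand '[1,1,1,1,1,1]' --pt "0.008 -0.001 -0.008" --pt "0.01 -0.001 -0.008" --pt "0.01 -0.001 -0.005" --pt "0.01 0 0" --pt "0.005 0 0" --pt "0 0 0" --spin '[-0.01,-0.009,0,0,0,0]'

```text
t: 10.5
position: [525.7, 258.8, 122.7]
orientation: [-0.132, 1.55, -1.992]
force: [-0.2, 0.1, -0.5]
gripper_width: 29.5
```

```bash
python3 - <<'E'
from h import *
goto((528.5,262,110),-16.8)
for n in ("side","top"):
    p,d=shot(n,n+"6")
    i=p[:,:,::-1]; i=i[150:330,200:360] if n=="side" else i[130:280,130:330]
    cv2.imwrite(f"pics/{n}6z.png",cv2.resize(i,None,fx=3.3,fy=3.3,interpolation=2))
E
```

```text
t 10.5 pos [525.7 258.8 122.7] yaw_y -16.61 toolx [-0.0084 -0.0188 -0.9998] F [-0.2  0.1 -0.5] w 29.5 j [ 0.37  0.22  1.43 -0.01  1.5   0.66]
shift m [ 0.0126  0.0018 -0.0041] spin 0.0033
```

View pics/side6z.png

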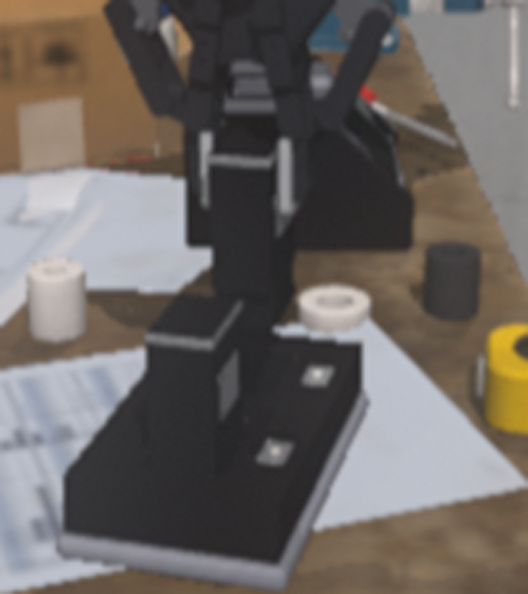

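View pics/top6z.png

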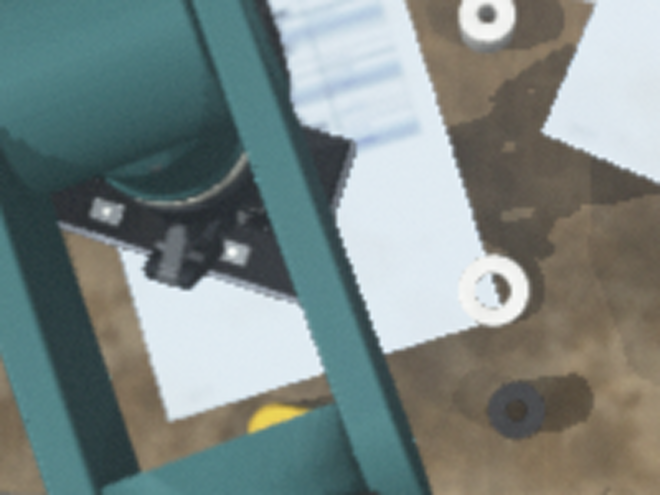

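```bash
python3 - <<'E'
from h import *
print(proj("side",[[532.3+.3,280.8+.6,155.7]]), ((242+.5)/3.3+199.5,(158+.5)/3.3+149.5))
E
```

```text
[[271.40634851 197.24559011]] (272.9848484848485, 197.53030303030303)
```

arm_command --hand '[1,1,1,1]' --pt "0.005 0.001 -0.003" --pt "0.007 0.0 -0.001" --pt "0.006 0 0" --pt "0 0 0" --spin '[0.002,0,0,0]'

```text
t: 11.0
position: [529.8, 262.2, 106.5]
orientation: [0.132, 1.554, -1.733]
force: [0.3, 0.1, -1.2]
gripper_width: 29.3
```

```bash
python3 - <<'E'
from h import *
goto((529,262.5,97),-16.8)
E
```

```text
t 11.0 pos [529.8 262.2 106.5] yaw_y -16.81 toolx [-0.0027 -0.0166 -0.9999] F [ 0.3  0.1 -1.2] w 29.3 j [ 0.37  0.24  1.45 -0.01  1.46  0.67]
shift m [ 0.0095 -0.0009 -0.0002] spin -0.0001
```

arm_command --hand '[1,1,1]' --pt "0.006 -0.001 0" --pt "0.005 0 0" --pt "0.004 0 0" --spin '[0,0,0]'

```text
t: 11.3
position: [529.1, 262.5, 91.1]
orientation: [0.213, 1.555, -1.651]
force: [-0.3, 0.4, -1.1]
gripper_width: 29.1
```

```bash
python3 - <<'E'
from h import *
goto((529,262.5,70),-16.8)
p,d=shot("side","side7")
i=p[150:330,200:360,::-1]
cv2.imwrite(f"pics/side7z.png",cv2.resize(i,None,fx=3.3,fy=3.3,interpolation=2))
E
```

```text
t 11.3 pos [529.1 262.5  91.1] yaw_y -16.8 toolx [-0.0013 -0.0161 -0.9999] F [-0.3  0.4 -1.1] w 29.1 j [ 0.37  0.25  1.47 -0.01  1.43  0.67]
shift m [ 0.0211 -0.0002 -0.0003] spin 0.0
```

View pics/side7z.png

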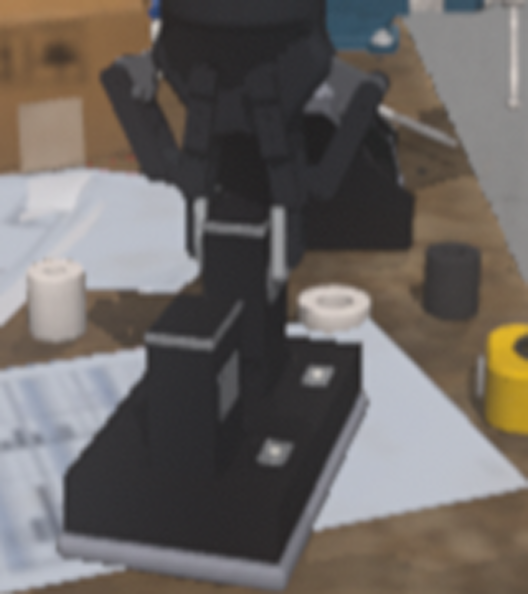

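Bottom is at ~34 mm, i.e. already inside the mouth with no force. Continue down.

arm_command --hand '[1,1,1]' --pt "0.005 0 0" --pt "0.005 0 0" --pt "0.004 0 0" --spin '[0,0,0]'

```text
t: 11.65
position: [528.8, 262.2, 75.5]
orientation: [0.165, 1.554, -1.699]
force: [-0.6, -0.1, -1.5]
gripper_width: 29.2
```

```bash
python3 - <<'E'
from h import *
goto((529,262.5,70),-16.8)
E
```

```text
t 11.65 pos [528.8 262.2  75.5] yaw_y -16.8 toolx [-0.0021 -0.0164 -0.9999] F [-0.6 -0.1 -1.5] w 29.2 j [ 0.37  0.26  1.48 -0.01  1.4   0.67]
shift m [ 0.0055  0.0001 -0.0005] spin 0.0
```

arm_command --hand '[1,1]' --pt "0.003 0 0" --pt "0.003 0 0" --spin '[0,0]'

```text
t: 11.85
position: [528.7, 262.0, 69.1]
orientation: [0.143, 1.554, -1.721]
force: [-3.9, -0.7, 15.6]
gripper_width: 29.4
```

arm_command --hand '[1,1]' --pt "0.002 0 0" --pt "0.001 0 0" --spin '[0,0]'

```text
t: 12.05
position: [529.0, 262.1, 69.2]
orientation: [0.227, 1.555, -1.637]
force: [-0.8, -0.8, -0.3]
gripper_width: 28.8
```

arm_command --hand '[-0.3,-0.3,-0.3,-0.3,-0.3,-0.3,-0.3,-0.3]' --pt "0 0 0" --pt "0 0 0" --pt "0 0 0" --pt "-0.01 0 0" --pt "-0.015 0 0" --pt "-0.015 0 0" --pt "-0.015 0 0" --pt "0 0 0" --spin '[0,0,0,0,0,0,0,0]'

```text
t: 12.85
position: [530.6, 263.6, 130.8]
orientation: [0.56, 1.556, -1.305]
force: [-0.8, 0.1, 0.7]
gripper_width: 55.0
```

```bash
python3 - <<'E'
from h import *
goto((551.8,337.2,100),-16.8)
p,d=shot("side","side8")
i=p[150:330,200:360,::-1]
cv2.imwrite(f"pics/side8z.png",cv2.resize(i,None,fx=3.3,fy=3.3,interpolation=2))
E
```

```text
t 12.85 pos [530.6 263.6 130.8] yaw_y -16.8 toolx [ 0.0038 -0.0141 -0.9999] F [-0.8  0.1  0.7] w 55.0 j [ 0.37  0.22  1.42 -0.01  1.5   0.67]
shift m [ 0.0298 -0.0013 -0.0769] spin -0.0
```

View pics/side8z.png

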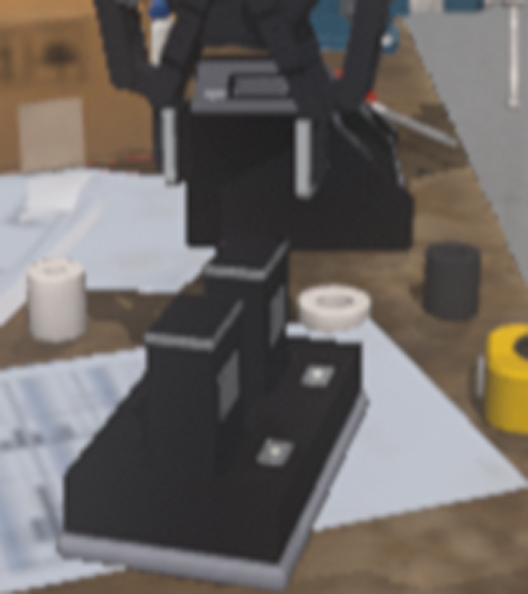

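arm_command --hand '[-0.3,-0.3,-0.3,-0.3,-0.3,-0.3]' --pt "0 0 -0.015" --pt "0 0 -0.02" --pt "0 0 -0.02" --pt "0 0 -0.015" --pt "0 0 -0.003" --pt "0 0 0" --spin '[0,0,0,0,0,0]'

```text
t: 13.5
position: [550.4, 334.0, 125.9]
orientation: [0.179, 1.553, -1.687]
force: [-0.2, 0.3, -0.0]
gripper_width: 55.4
```

```bash
python3 - <<'E'
from h import *
goto((551.7,337,69),-16.8)
E
```

```text
t 13.5 pos [550.4 334.  125.9] yaw_y -16.88 toolx [-0.002  -0.0176 -0.9998] F [-0.2  0.3 -0. ] w 55.4 j [ 0.46  0.34  1.28 -0.01  1.53  0.76]
shift m [ 0.0569  0.0001 -0.0043] spin -0.0014
```

arm_command --hand '[-0.3,-0.3,-0.3,-0.3,-0.3,-0.3,-0.3]' --pt "0 0 -0.003" --pt "0.008 0 -0.001" --pt "0.01 0 0" --pt "0.01 0 0" --pt "0.01 0 0" --pt "0.007 0 0" --pt "0 0 0" --spin '[0,0,0,0,0,0,0]'

```text
t: 14.2
position: [549.9, 333.6, 74.8]
orientation: [-0.002, 1.549, -1.87]
force: [0.4, -0.3, 0.1]
gripper_width: 55.1
```

```bash
python3 - <<'E'
from h import *
goto((551.7,337,69),-16.8)
E
```

```text
t 14.2 pos [549.9 333.6  74.8] yaw_y -17.03 toolx [-0.0064 -0.0207 -0.9998] F [ 0.4 -0.3  0.1] w 55.1 j [ 0.47  0.38  1.34 -0.02  1.44  0.76]
shift m [ 0.0057  0.0007 -0.0039] spin -0.004
```

arm_command --hand '[-0.3,-0.3,-0.3]' --pt "0.004 0.001 -0.004" --pt "0.001 0 -0.001" --pt "0 0 0" --spin '[-0.004,0,0]'

```text
t: 14.5
position: [552.8, 338.5, 69.3]
orientation: [0.009, 1.549, -1.855]
force: [0.1, 0.1, 0.4]
gripper_width: 55.1
```

```bash
python3 - <<'E'
from h import *
goto((551.7,337,69),-16.8)
p,d=shot("side","side9")
i=p[150:330,200:360,::-1]
cv2.imwrite(f"pics/side9z.png",cv2.resize(i,None,fx=3.3,fy=3.3,interpolation=2))
E
```

```text
t 14.5 pos [552.8 338.5  69.3] yaw_y -16.78 toolx [-0.006  -0.0205 -0.9998] F [0.1 0.1 0.4] w 55.1 j [ 0.47  0.39  1.33 -0.02  1.44  0.76]
shift m [ 0.0004 -0.0006  0.0017] spin 0.0003
```

View pics/side9z.png

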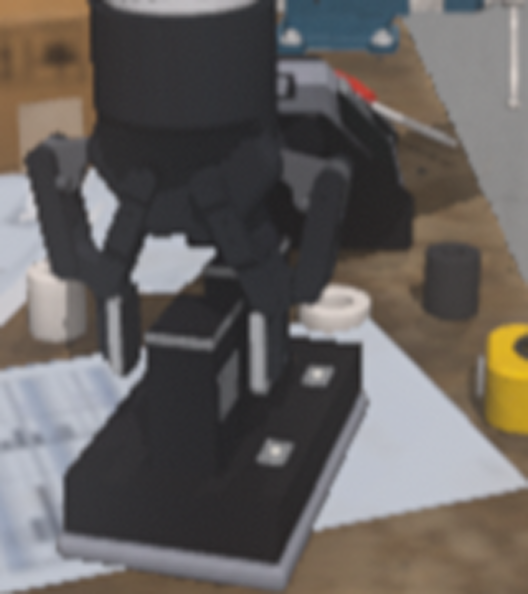

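arm_command --hand '[-0.3,1,1,1,1,1,1]' --pt "0 0 0.001" --pt "0 0 0" --pt "0 0 0" --pt "0 0 0" --pt "0 0 0" --pt "0 0 0" --pt "0 0 0" --spin '[0,0,0,0,0,0,0]'

```text
t: 15.25
position: [552.9, 337.7, 70.7]
orientation: [0.087, 1.551, -1.776]
force: [0.7, -0.1, 0.4]
gripper_width: 28.9
```

```bash
python3 - <<'E'
from h import *
goto((551.7,337,69),-16.8)
E
```

```text
t 15.25 pos [552.9 337.7  70.7] yaw_y -16.77 toolx [-0.0041 -0.0195 -0.9998] F [ 0.7 -0.1  0.4] w 28.9 j [ 0.47  0.39  1.33 -0.02  1.44  0.76]
shift m [ 0.0017 -0.0009  0.001 ] spin 0.0005
```

arm_command --hand '[1,1,1,1,1,1,1,1,1,1]' --pt "-0.006 0 0" --pt "-0.01 0 0" --pt "-0.01 0 0" --pt "-0.01 0 0" --pt "-0.012 0 0" --pt "-0.012 0 0" --pt "-0.012 0 0" --pt "-0.012 0 0" --pt "-0.01 0 0" --pt "0 0 0" --spin '[0,0,0,0,0,0,0,0,0,0]'

```text
t: 16.25
position: [554.1, 340.2, 175.9]
orientation: [0.294, 1.553, -1.569]
force: [0.2, 0.3, 0.0]
gripper_width: 28.8
```

```bash
python3 - <<'E'
from h import *
p,d=shot("side","side10")
i=p[100:330,180:400,::-1]
cv2.imwrite(f"pics/side10z.png",cv2.resize(i,None,fx=2.6,fy=2.6,interpolation=2))
goto((515.5,-61.5,185),-2)
plan((515.5,-61.5,185),-2,12)
E
```

```text
t 16.3 pos [553.8 340.  174.9] yaw_y -16.78 toolx [-0.0012 -0.018  -0.9998] F [ 0.   0.5 -1.3] w 29.1 j [ 0.47  0.33  1.19 -0.02  1.63  0.76]
shift m [-0.0028  0.0792  0.3956] spin -0.2579
per-row mm 33.61981941791498 spin/row -0.021
[[-0.0, 0.007, 0.033], [-0.0, 0.006, 0.033], [-0.0, 0.005, 0.033], [-0.0, 0.004, 0.033], [-0.0, 0.004, 0.033], [-0.0, 0.003, 0.033], [-0.0, 0.002, 0.034], [-0.0, 0.002, 0.034], [-0.0, 0.001, 0.034], [-0.0, 0.0, 0.034], [-0.0, -0.001, 0.034], [-0.0, -0.001, 0.034]]
```

View pics/side10z.png

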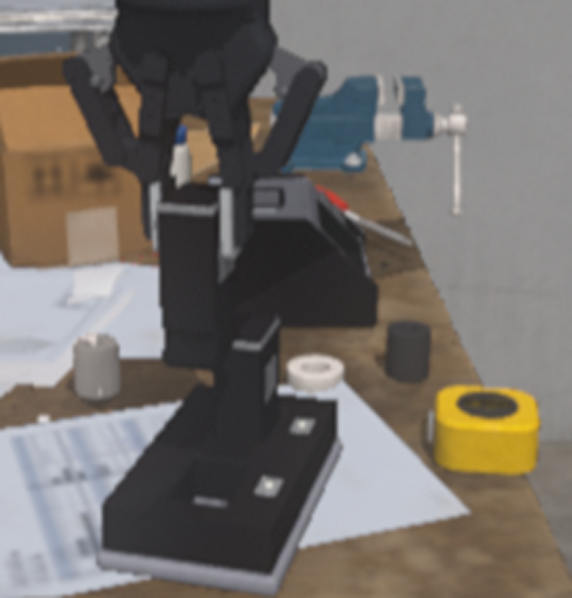

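arm_command --hand '[1,1,1,1,1,1,1,1,1,1]' --pt "-0.012 0.002 0.01" --pt "-0.004 0.006 0.033" --pt "-0.002 0.005 0.033" --pt "-0.002 0.004 0.033" --pt "-0.001 0.004 0.033" --pt "-0.001 0.003 0.033" --pt "-0.001 0.002 0.034" --pt "-0.001 0.002 0.034" --pt "-0.001 0.001 0.034" --pt "-0.001 0.0 0.034" --spin '[-0.02,-0.021,-0.021,-0.021,-0.021,-0.021,-0.021,-0.021,-0.021,-0.021]'

```text
t: 17.3
position: [519.2, 21.6, 197.5]
orientation: [-0.65, 1.543, -2.286]
force: [-0.2, -0.3, -0.8]
gripper_width: 29.2
```

```bash
python3 - <<'E'
from h import *
goto((515.5,-61.5,180),-2)
E
```

```text
t 17.3 pos [519.2  21.6 197.5] yaw_y -3.78 toolx [-0.0184 -0.0211 -0.9996] F [-0.2 -0.3 -0.8] w 29.2 j [-0.05  0.04  1.48 -0.02  1.63  0.01]
shift m [0.0193 0.0021 0.0828] spin -0.0311
```

arm_command --hand '[1,1,1,1,1,1,1]' --pt "0 0 0.02" --pt "0 0 0.018" --pt "0.0 0 0.014" --pt "0.0 0 0.008" --pt "0 0 0.004" --pt "0 0 0" --pt "0 0 0" --spin '[-0.01,-0.01,-0.01,0,0,0,0]'

```text
t: 18.0
position: [512.2, -48.6, 194.4]
orientation: [-0.898, 1.537, -2.51]
force: [0.2, 0.8, -1.5]
gripper_width: 29.2
```

```bash
python3 - <<'E'
from h import *
goto((515.5,-61.5,170),-2)
for n in ("side","top"):
    p,d=shot(n,n+"11")
    i=p[:,:,::-1]; i=i[60:240,200:400] if n=="side" else i[120:280,300:480]
    cv2.imwrite(f"pics/{n}11z.png",cv2.resize(i,None,fx=3.3,fy=3.3,interpolation=2))
E
```

```text
t 18.0 pos [512.2 -48.6 194.4] yaw_y -2.4 toolx [-0.0275 -0.0201 -0.9994] F [ 0.2  0.8 -1.5] w 29.2 j [-0.19  0.04  1.5  -0.03  1.63 -0.15]
shift m [0.0245 0.0045 0.0123] spin -0.0069
```

View pics/side11z.png

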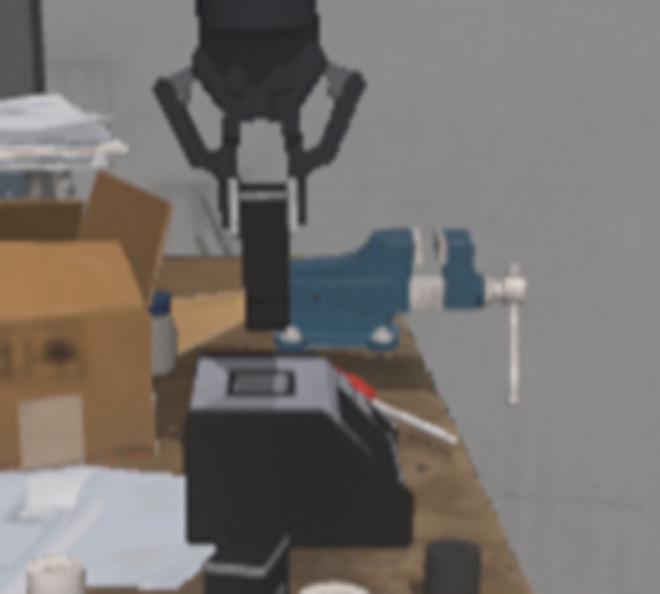

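arm_command --hand '[1,1,1,1,1]' --pt "0 0.003 0.008" --pt "0.009 0.001 0.004" --pt "0.009 0 0" --pt "0.007 0 0" --pt "0 0 0" --spin '[-0.006,0,0,0,0]'

```text
t: 18.6
position: [515.3, -60.9, 166.9]
orientation: [-0.919, 1.536, -2.523]
force: [0.2, 0.5, -1.0]
gripper_width: 29.1
```

```bash
python3 - <<'E'
from h import *
goto((517,-61.3,155),-2)
E
```

```text
t 18.6 pos [515.3 -60.9 166.9] yaw_y -1.88 toolx [-0.0281 -0.02   -0.9994] F [ 0.2  0.5 -1. ] w 29.1 j [-0.21  0.06  1.53 -0.03  1.58 -0.18]
shift m [0.0119 0.002  0.0001] spin 0.0021
```

arm_command --hand '[1,1,1]' --pt "0.005 0.001 0" --pt "0.005 0.001 0" --pt "0.0 0 0" --spin '[0.002,0,0]'

```text
t: 18.9
position: [516.9, -61.0, 155.4]
orientation: [-0.942, 1.536, -2.547]
force: [-0.3, 0.6, -0.7]
gripper_width: 28.8
```

```bash
python3 - <<'E'
from h import *
goto((517,-61.3,145),-2)
p,d=shot("side","side12")
i=p[80:220,220:380,::-1]
cv2.imwrite(f"pics/side12z.png",cv2.resize(i,None,fx=4.2,fy=4.2,interpolation=2))
E
```

```text
t 18.9 pos [516.9 -61.  155.4] yaw_y -1.99 toolx [-0.029  -0.0196 -0.9994] F [-0.3  0.6 -0.7] w 28.8 j [-0.21  0.07  1.54 -0.03  1.56 -0.18]
shift m [0.0104 0.0004 0.0001] spin 0.0001
```

View pics/side12z.png

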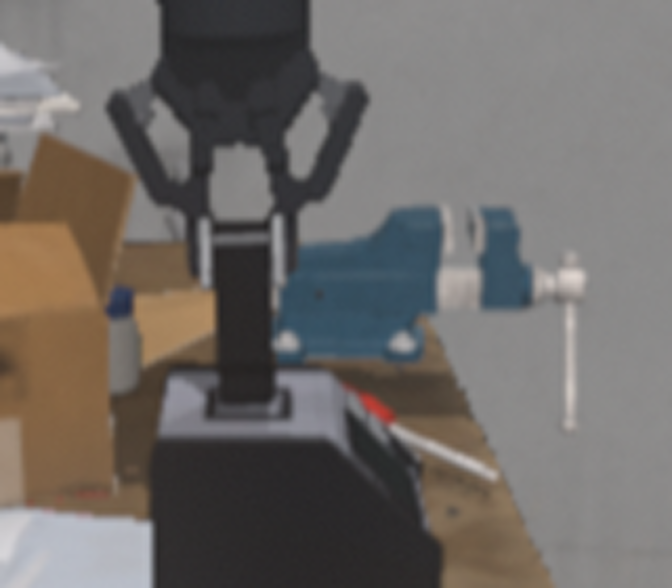

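arm_command --hand '[1,1,1]' --pt "0.005 0 0" --pt "0.004 0 0" --pt "0.004 0 0" --spin '[0,0,0]'

```text
t: 19.25
position: [517.5, -61.2, 143.4]
orientation: [-0.874, 1.538, -2.479]
force: [0.0, 0.2, -0.6]
gripper_width: 29.4
```

arm_command --hand '[1,1]' --pt "0.004 0 0" --pt "0.004 0 0" --spin '[0,0]'

```text
t: 19.45
position: [517.3, -61.2, 134.7]
orientation: [-0.879, 1.538, -2.484]
force: [0.3, 0.4, -0.3]
gripper_width: 29.1
```

```bash
python3 - <<'E'
from h import *
goto((516,-61.3,105),-2)
E
```

```text
t 19.45 pos [517.3 -61.2 134.7] yaw_y -1.97 toolx [-0.0256 -0.0198 -0.9995] F [ 0.3  0.4 -0.3] w 29.1 j [-0.21  0.08  1.57 -0.02  1.51 -0.18]
shift m [ 0.0297 -0.0005 -0.0005] spin 0.0006
```

Inside the shaft by ~16 mm with no side force. Carriage should be met at TCP ≈ 104.7.

arm_command --hand '[1,1,1]' --pt "0.005 -0.001 0" --pt "0.005 0 0" --pt "0.005 0 0" --spin '[0,0,0]'

```text
t: 19.75
position: [515.9, -61.2, 118.6]
orientation: [-0.885, 1.539, -2.49]
force: [0.3, 0.7, -1.3]
gripper_width: 29.5
```

arm_command --hand '[1,1]' --pt "0.005 0 0" --pt "0.004 0 0" --spin '[0,0]'

```text
t: 19.95
position: [515.4, -61.2, 108.5]
orientation: [-0.905, 1.539, -2.509]
force: [-0.6, 1.3, -0.2]
gripper_width: 29.1
```

```bash
python3 - <<'E'
from h import *
goto((516,-61.3,105),-2)
E
```

```text
t 19.95 pos [515.4 -61.2 108.5] yaw_y -1.96 toolx [-0.0256 -0.0188 -0.9995] F [-0.6  1.3 -0.2] w 29.1 j [-0.21  0.09  1.61 -0.02  1.46 -0.18]
shift m [0.0035 0.0007 0.    ] spin 0.0007
```

arm_command --hand '[1,1]' --pt "0.002 0 0" --pt "0.002 0 0" --spin '[0,0]'

```text
t: 20.15
position: [515.4, -61.2, 104.2]
orientation: [-0.911, 1.539, -2.516]
force: [-1.0, 1.1, 4.5]
gripper_width: 29.3
```

arm_command --hand '[1]' --pt "0.001 0 0" --spin '[0]'

```text
t: 20.25
position: [515.4, -61.2, 103.8]
orientation: [-0.908, 1.539, -2.512]
force: [-2.0, 2.1, 4.6]
gripper_width: 29.1
```

arm_command --hand '[-0.3,-0.3,-0.3,-0.3,-0.3,-0.3,-0.3,-0.3,1,1]' --pt "0 0 0" --pt "0 0 0" --pt "0 0 0" --pt "-0.008 0 0" --pt "-0.012 0 0" --pt "-0.012 0 0" --pt "-0.01 0 0" --pt "-0.005 0 0" --pt "0 0 0" --pt "0 0 0" --spin '[0,0,0,0,0,0,0,0,0,0]'

```text
t: 21.25
position: [518.3, -61.4, 157.5]
orientation: [-0.7, 1.542, -2.305]
force: [0.1, -0.4, -0.7]
gripper_width: 27.2
```

```bash
python3 - <<'E'
from h import *
goto((515,-61.3,140),-2)
p,d=shot("side","side13")
i=p[80:220,220:380,::-1]
cv2.imwrite(f"pics/side13z.png",cv2.resize(i,None,fx=4.2,fy=4.2,interpolation=2))
E
```

```text
t 21.25 pos [518.3 -61.4 157.5] yaw_y -1.98 toolx [-0.0195 -0.0216 -0.9996] F [ 0.1 -0.4 -0.7] w 27.2 j [-0.21  0.06  1.54 -0.03  1.55 -0.18]
shift m [ 0.0176 -0.003  -0.0003] spin 0.0004
```

View pics/side13z.png

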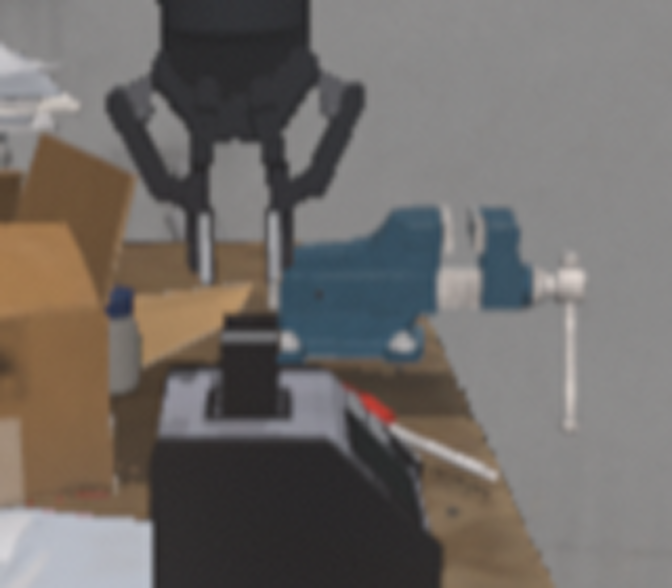

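Pack stands upright in the bay on the carriage, top ≈136 mm. Shut the fingers and press.

arm_command --hand '[1,1,1,1,1]' --pt "0 -0.002 0" --pt "0 -0.001 0" --pt "0.005 0 0" --pt "0.006 0 0" --pt "0.004 0 0" --spin '[0,0,0,0,0]'

```text
t: 21.8
position: [513.7, -61.4, 139.7]
orientation: [-0.791, 1.54, -2.396]
force: [0.3, -1.0, 1.0]
gripper_width: 0.2
```

arm_command --hand '[1,1,1]' --pt "0.003 0 0" --pt "0.003 0 0" --pt "0.003 0 0" --spin '[0,0,0]'

```text
t: 22.1
position: [514.0, -61.5, 130.8]
orientation: [-0.765, 1.541, -2.37]
force: [-1.0, 0.1, 4.8]
gripper_width: -0.1
```

```bash
python3 - <<'E'
from h import *
goto((515,-61.3,99),-2)
E
```

```text
t 22.1 pos [514.  -61.5 130.8] yaw_y -1.97 toolx [-0.0213 -0.0207 -0.9996] F [-1.   0.1  4.8] w -0.1 j [-0.21  0.07  1.59 -0.02  1.5  -0.18]
shift m [ 0.0318  0.0017 -0.0009] spin 0.0005
```

arm_command --hand '[1,1,1,1,1]' --pt "0.0035 0 0" --pt "0.0035 0 0" --pt "0.0035 0 0" --pt "0.0035 0 0" --pt "0.0035 0 0" --spin '[0,0,0,0,0]'

```text
t: 22.6
position: [516.6, -61.6, 118.4]
orientation: [-0.468, 1.547, -2.073]
force: [-3.3, 1.0, 8.6]
gripper_width: 0.1
```

arm_command --hand '[1,1,1,1]' --pt "0.0035 0 0" --pt "0.0035 0 0" --pt "0.0035 0 0" --pt "0.0035 0 0" --spin '[0,0,0,0]'

```text
t: 23.0
position: [516.2, -61.6, 110.3]
orientation: [-0.391, 1.547, -1.995]
force: [-4.3, 0.9, 9.5]
gripper_width: 0.0
```

arm_command --hand '[1,1,1]' --pt "0.0035 0 0" --pt "0.0035 0 0" --pt "0.0035 0 0" --spin '[0,0,0]'

```text
t: 23.3
position: [516.1, -61.6, 105.0]
orientation: [-0.314, 1.547, -1.918]
force: [-4.2, 1.0, 10.9]
gripper_width: -0.1
```

arm_command --hand '[1,1,1]' --pt "0.0035 0 0" --pt "0.0035 0 0" --pt "0.0035 0 0" --spin '[0,0,0]'

```text
t: 23.6
position: [515.9, -61.6, 100.3]
orientation: [-0.232, 1.548, -1.835]
force: [-5.1, 1.9, 11.3]
gripper_width: -0.2
```

arm_command --hand '[1]' --pt "0.0035 0 0" --spin '[0]'

```text
t: 23.7
position: [515.9, -61.6, 98.9]
orientation: [-0.201, 1.548, -1.805]
force: [-4.3, 1.0, 12.7]
gripper_width: 0.1
```

arm_command --hand '[1]' --pt "0.0037 0 0" --spin '[0]'

```text
t: 23.8
position: [515.9, -61.6, 98.6]
orientation: [-0.155, 1.548, -1.758]
force: [-8.1, 2.6, 21.7]
gripper_width: 0.2
```

Stop reached (98.6 mm, as before, 21.7 N). Let go smoothly.

arm_command --hand '[1,1,1,1,1,1,1,1]' --pt "-0.003 0 0" --pt "-0.005 0 0" --pt "-0.006 0 0" --pt "-0.008 0 0" --pt "-0.012 0 0" --pt "-0.015 0 0" --pt "-0.015 0 0" --pt "0 0 0" --spin '[0,0,0,0,0,0,0,0]'

```text
t: 24.6
position: [515.8, -60.1, 167.3]
orientation: [-0.165, 1.547, -1.769]
force: [0.0, -0.8, 0.4]
gripper_width: -0.3
```

```bash
python3 - <<'E'
from h import *
goto((515,-61.3,200),-2)
p,d=shot("side","side14")
i=p[130:320,200:390,::-1]
cv2.imwrite(f"pics/side14z.png",cv2.resize(i,None,fx=3.1,fy=3.1,interpolation=2))
E
```

```text
t 24.6 pos [515.8 -60.1 167.3] yaw_y -1.88 toolx [-0.0047 -0.0235 -0.9997] F [ 0.  -0.8  0.4] w -0.3 j [-0.21  0.04  1.55 -0.02  1.55 -0.18]
shift m [-0.0327 -0.0009  0.002 ] spin 0.0021
```

View pics/side14z.png

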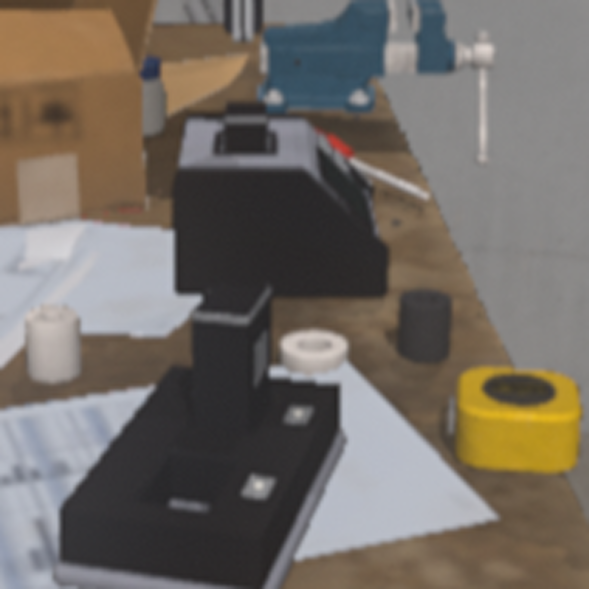

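arm_command --hand '[1,1,1,1,1,1,1,1,1,1]' --pt "-0.02 0 0" --pt "-0.02 0 0.0" --pt "-0.01 -0.01 0.02" --pt "0 -0.01 0.03" --pt "0 -0.01 0.035" --pt "0 -0.01 0.035" --pt "0 -0.01 0.035" --pt "0 0 0.03" --pt "0 0 0.02" --pt "0 0 0" --spin '[0,0,0,0,0,0,0,0,0,0]'

```text
t: 25.65
position: [452.7, -266.9, 209.2]
orientation: [-1.041, 1.54, -2.641]
force: [-0.3, -0.6, -0.2]
gripper_width: 0.4
```

```bash
python3 - <<'E'
from h import *
np.set_printoptions(precision=1,suppress=True)
o=manip.observe();print(o['t'],o['position'],o['force'])
ps,ds=shot("side","side15"); pt,dt=shot("top","top15")
a,_=load("side0"); D=np.abs(ps[160:185,265:295].astype(int)-a[160:185,265:295]).mean();print("side diff at bay",D)
v,u=np.mgrid[0:420,0:560]
P=depthpts("top",np.c_[u.ravel(),v.ravel()].astype(float),dt.ravel()).reshape(420,560,3); H=P[:,:,2]
def box(u0,v0,u1,v1): return (u>=u0)&(u<=u1)&(v>=v0)&(v<=v1)
m=box(355,175,402,215)&(H>106); print("bay pack h",np.median(H[m]),m.sum())
m=box(130,140,250,260)&(H>85); print("charger pack h",np.median(H[m])); print(fitrect("top",m,102)[:3])
cv2.imwrite("pics/top15z.png",cv2.resize(pt[130:280,130:440,::-1],None,fx=2.5,fy=2.5,interpolation=2))
E
```

```text
25.65 [ 452.7 -266.9  209.2] [-0.3 -0.6 -0.2]
side diff at bay 8.370666666666667
bay pack h 117.64100127528388 497
charger pack h 102.8609794586344
(array([527.5, 263.1]), array([29.3, 46.6, 30.6, 46.5]), array([163. ,  72.3, 163.2,  73.9]))
```

View pics/top15z.png

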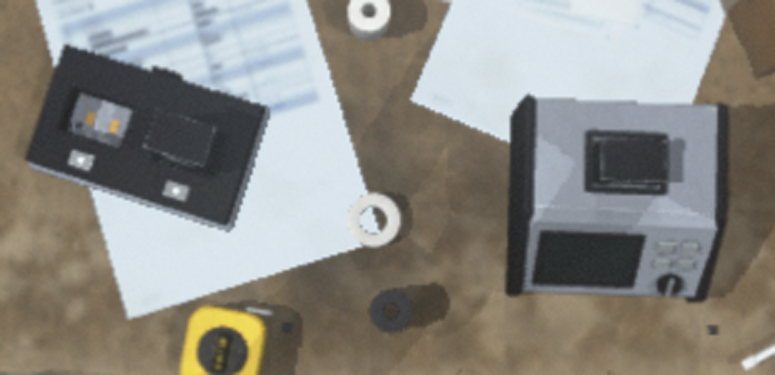

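```bash
python3 -c "
from station import manip
print(manip.job_done())"
```

```text
the job is handed in; nothing more can be done
None
```

I swapped the packs and handed the job in; no verdict is reported.

- **Flat pack:** I pressed it to the stop at about 17 N. It popped up, and I stood it in the empty pocket. The floor was felt at the expected height, with a brief 15.6 N touch.
- **Charged pack:** I set it on the bay's carriage and pressed it to the same stop, with the fingertips at 98.6 mm both times. That press peaked at 21.7 N, slightly above the 15–20 N you suggested and well under the 50 N limit. It stayed down when I let go.

**Last checks**
- **Bay pack:** by depth, its top is at 117.6 mm. The flat pack read 117.5 mm when caught at the start, so the new one looks caught. I did not measure its horizontal position.
- **Charger pack:** its top is at 102.9 mm and the pack looks upright. Its centre measures (527.5, 263.1) mm, about 2 mm from my pocket estimate of (529, 262.3).
- **Rollers and tape measure:** they look untouched in the pictures; I did not measure them.
- **Arm:** it is clear of everything, with no force on the tool. Time used was 25.75 s.

**Disagreements**
- The side camera differed from the arm's own position by about 2 mm when the flat pack was held over the charger.
- The tool tilted by up to 0.035 rad during moves, but both packs went in without noticeable side force.

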